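Clamp and spot a stack of castor plate blanks in a swing-leaf drill jig

TASK

Get the steel blanks ready for stack drilling: lay every blank on the bench flat in the jig's pin nest, one on another, then swing the leaf over them against its stop. Turn the black clamp knob clockwise until its foot just touches the stack and then half a turn more, and only then press the spring punch's head right down to its stop to spot the hole and let it spring back. Leave the stack clamped like that, and leave the castor, bottle and tin standing where they are.

Things in the scene. Friction and masses are not known exactly. Their poses are not given: they have to be found in the camera images.
- plate_1: loose flat steel blank, 50 x 120 x 6 mm, about 0.25 kg, lying flat on the bench at the start (in some starts this one is absent). Origin at the centre of its underside; x across the 50 mm width, y along the 120 mm length, z up; all blanks are alike and either end may go either way. Take it across the 50 mm width.
- plate_2: loose flat steel blank, 50 x 120 x 6 mm, about 0.25 kg, lying flat on the bench at the start (in some starts this one is absent). Origin at the centre of its underside; x across the 50 mm width, y along the 120 mm length, z up; all blanks are alike and either end may go either way. Take it across the 50 mm width.
- plate_3: loose flat steel blank, 50 x 120 x 6 mm, about 0.25 kg, lying flat on the bench at the start (in some starts this one is absent). Origin at the centre of its underside; x across the 50 mm width, y along the 120 mm length, z up; all blanks are alike and either end may go either way. Take it across the 50 mm width.
- plate_4: loose flat steel blank, 50 x 120 x 6 mm, about 0.25 kg, lying flat on the bench at the start (in some starts this one is absent). Origin at the centre of its underside; x across the 50 mm width, y along the 120 mm length, z up; all blanks are alike and either end may go either way. Take it across the 50 mm width.
- jig: drill jig fixed to the bench, pose varies: grey base 100 x 270 x 20 mm. Origin on the bench plane under the centre of the blank nest; y runs along the base (and along a blank in the nest) towards the hinge post of the swing leaf at y = +115 mm (30 mm thick, top at 82 mm); x across; z up. A stop lug, 92 mm high, stands at x = -30, y = +128 mm.
- nest (a point): centre of the rest face, 32 mm above the bench, axes as the jig's. Rest 34 mm wide (x), 112 long: a blank overhangs it 8 mm on both long sides, fingers may reach 12 mm below it there. Six 8 mm dowel pins, tips tapered over 7 mm and 28 mm above the rest, leave 2 mm play round a blank: at x = +-31, y = +-42 and x = 0, y = +-66 mm. The nth blank's underside lies (n-1) x 6 mm above this point.
- leaf (a joint): swing leaf, grey bar 32 mm wide at 86 to 100 mm above the bench, turning level about the hinge post; rad, 0 = over the nest at its stop (bar along -y of the jig), growing anticlockwise from above as it is swung aside (1.4 to 1.85 at the start, bar roughly along +x of the jig). Stiff hinge (0.12 N m), stays where left; carries clamp screw and punch; may be moved by its knob.
- leaf_pivot (a point): top of the hinge axis of the leaf, 106 mm above the bench.
- knob_top (a point): centre of the top of the clamp knob: round, black, knurled, 40 mm across, 26 mm high, on a vertical screw 80 mm from the hinge axis along the leaf (leaf at its stop: x = 0, y = +35 mm of the jig); top about 160 mm above the bench at the start. It turns clockwise (from above) to tighten and sinks as it does.
- clamp_screw (a joint): turn of the clamp screw, rad, 0 = fully up, grows clockwise from above (tightening), range 0 to 18. Knob and foot sink 12 mm a full turn; friction 0.03 N m, stays where left. At 0 the free foot's underside is 64 mm above the bench, so on a stack of n blanks it touches at (32 - 6n) / 12 turns.
- clamp_foot (a joint): how far the sprung rubber foot (22 mm disc under the screw, turning with it) is pushed up into the screw, m: 0 while it hangs free, grows by nearly 12 mm a turn once it touches; bottoms at 0.011. Spring 2 N at touch, then 1.2 N per mm. Half a turn past touch reads about 0.006.
- punch_top (a point): centre of the top of the punch's dark mushroom head, 25 mm across, 160 mm from the hinge axis along the leaf (at its stop: x = 0, y = -45 mm of the jig), about 158 mm above the bench when up. Pushed down it takes 2 to 4 N until its pin (tip 62 mm above the bench when up) meets the top blank, then 5 to 10 N over the head's own 10 mm stroke to its stop; it springs back when let go.
- punch_head (a joint): stroke of the punch head against its strong spring, m: 0 = out, 0.010 = down on its stop (the pin's own travel down to the blank is not counted).
- castor: swivel castor on its plate, 72 x 60 x 65 mm, a bystander; origin under its centre.
- thread_lock: small white bottle with a red tip, 50 x 49 x 143 mm, a bystander; origin under its centre.
- grease_tin: small round tin, 68 mm across and 56 mm high, a bystander; origin under its centre.

How it is judged (in metres and radians):
On the way, in this order (a step that is already met when the one before it is completed fails the run):
1. every blank lies flat in the nest, leaf still aside (horizontal distance between each of plate_1, plate_2, plate_3, plate_4 and nest below 0.005 m and z of plate_1 in the frame of nest between -0.003 and 0.021 m and angle between each of plate_1, plate_2, plate_3, plate_4's own z axis and vertical below 0.06 rad and angle between the y axis of each of plate_1, plate_2, plate_3, plate_4 and the y axis of jig, either way round below 0.1 rad and z of plate_2 in the frame of nest between -0.003 and 0.021 m and z of plate_3 in the frame of nest between -0.003 and 0.021 m and z of plate_4 in the frame of nest between -0.003 and 0.021 m and linear speed of each of plate_1, plate_2, plate_3, plate_4 below 0.02 m/s and value of joint leaf above 0.5 rad), for 0.2 s.
2. the leaf is over the stack against its stop (horizontal distance between each of plate_1, plate_2, plate_3, plate_4 and nest below 0.005 m and z of plate_1 in the frame of nest between -0.003 and 0.021 m and angle between each of plate_1, plate_2, plate_3, plate_4's own z axis and vertical below 0.06 rad and angle between the y axis of each of plate_1, plate_2, plate_3, plate_4 and the y axis of jig, either way round below 0.1 rad and z of plate_2 in the frame of nest between -0.003 and 0.021 m and z of plate_3 in the frame of nest between -0.003 and 0.021 m and z of plate_4 in the frame of nest between -0.003 and 0.021 m and value of joint leaf below 0.05 rad), for 0.2 s.
3. the foot is half a turn past touch on the stack (all of step 2 and value of joint clamp_foot between 0.0042 and 0.0078 m), for 0.3 s.
4. the punch head is pressed to its stop on the clamped stack (all of step 3 and value of joint punch_head above 0.009 m), for 0.05 s.
At the end, for the whole second after the job is handed in: Every blank that is present lies flat in the nest (centre within 5 mm, length along the jig within 0.1 rad), at rest; the leaf is within 0.05 rad of its stop; the foot is pushed in 4.2 to 7.8 mm (half a turn past touch, give or take 0.15 turn); the punch head is up again (all of step 3 and linear speed of each of plate_1, plate_2, plate_3, plate_4 below 0.02 m/s and value of joint punch_head below 0.002 m).
It fails at once if the clamp is overtightened (nearly a full turn past touch) (value of joint clamp_foot above 0.0102 m).
It fails at once if the punch is pressed to its stop before the stack is clamped (value of joint punch_head above 0.008 m and value of joint clamp_foot below 0.003 m).
It fails at once if castor, bottle or tin knocked aside or over (distance of any of castor, thread_lock, grease_tin from where it was at the start of the episode above 0.03 m or angle between thread_lock's own z axis and vertical above 0.5 rad).
Of plate_1, plate_2, plate_3, plate_4 only 2 to 4 are there at a start; the rules pass over those that are not, and their reading is None.
At some moment in a run one of plate_1, plate_2, plate_3, plate_4 may be knocked a few centimetres aside while the robot is not near it.
Once in a run the grip may slacken for a moment while it holds something.
It also fails if it takes over 184 s, if anything falls off the work surface, if the arm or the gripper's body presses on something with over 40 N, if the wrist force passes 120 N, or if a joint passes its speed limit or range.

ROBOT

A 6-joint arm with a two-finger parallel gripper is mounted at the origin on the work surface; the furniture and walls round the work are solid. World frame = base frame: x ahead of the robot, y to its left, z up, the work surface at z = 0. Lengths are in m, angles in degrees, forces in N, time in s.
With the tool pointing down it reaches from about 0.25 to 0.725 m from the base axis. Payload 9.7 kg.
Tool frame: the origin (TCP) lies at the very end of the fingers, on their centre line; the grasp point (between the pads) lies 19 mm behind it (bot.grip_depth is the distance from the TCP to the grasp point, in m); z points along the fingers, y is the direction in which the jaws open and shut (so a half turn about z gives the same grasp; the last joint's range is limited). The gripper opens to 85 mm and grips with 20 to 120 N. Pads are 22 mm wide; open, the fingers measure 114 mm over their backs; the gripper's body (76 mm by 85 mm) begins 54 mm behind the grasp point. The pads swing forward as they close: fully open they stand 13 mm farther back than shut.
Start: joints at [67.151, 4.979, 10.078, 95.1, 0, 90], TCP at [0.214, 0.507, 0.231] pointing down, gripper open.
Joint ranges: [-179.16, 179.16], [-48.56, 103.87], [-65.8, 70.77], [-126.05, 130.52], [-82.76, 87.17], [-180, 180]. Speed limits (degrees/s): [127.2, 127.2, 147.25, 180, 180, 180].

INTERFACE

Orientations are given as [roll, pitch, yaw] about the fixed x, y, z axes, in that order (R = Rz(yaw) Ry(pitch) Rx(roll)).
In Python, from workcell import bot, viewer gives the robot as it stands.
- The arm moves only by the tool arm_command, never from a script. Its argument "motion" is a list of rows, each a list of 3 entries, a list of its own where there are three numbers: the opening, from 0 (shut) to 1 (fully open), then the shift along the tool's x, y, z in units of 60 mm (1.0 is 60 mm), then the turn, a rotation vector about the tool's x, y, z in units of 6 degrees (1.0 is 6 degrees). A call has 1 to 12 rows; each row shifts and turns the commanded pose from where the row before left it, along the tool's axes as they then stand; what a row does not reach is not made up. A row lasts 1/8 s, in which the tool goes at most 62.5 mm and 10.7 degrees, less where a joint would pass 70% of its speed; a pose out of reach is approached as far as the arm can. A call is refused whole if a number of a shift passes 1 or a number of a turn 1, either way. A call with a gripper value outside its range is refused whole. The fingers move at their own pace and stop on an object; "newtons" is the grip in N (left out, the last holds). Time passes only in rows, so rows that do not move let the fingers close. It gives the time, the measured TCP pose, the force and the opening at its end, in the units of the state.
- bot.get_obs(): the state, without advancing time (a new reading comes with each control period).
- viewer.camera(name): name is "scene" or "top" or "wrist"; returns the picture (400x640x3 uint8, blue, green, red); there is no depth.
- viewer.calibration(name): a dict with "fx", "fy", "cx", "cy" (pixels), "k1" (the pictures are not rectified: a ray, as slopes to the right and down, at radius r is drawn at 1 + k1 r^2 times it, then the intrinsics apply), "T" (4x4, takes a point from camera to world coordinates). Camera axes: x right, y down, z forward; pixel columns grow to the right and rows downward; lengths in m; the calibration is good to about 2 mm. A picture is of the moment at which its call begins: read the wrist's pose just before it. calibration takes no time and is no camera call; for the wrist camera it gives the pose at the moment of the call.
- bot.job_done(): hands the job in, once; it reports no verdict.
The state is a dict: "time": time; "q": joint angles; "qd": joint speeds; "joint_efforts": joint torques, N m; "ee_pos": TCP position; "tcp_rot": TCP orientation; "wrist_force": force on the tool from outside, world axes, zero at the start; "torque": the same for the moment, N m; "opening": finger opening in m.
Only numpy, scipy, OpenCV 4.12 (cv2) and the standard library are available. Lean on these libraries where they do the work, as an engineer would, in place of code of your own. Each camera call takes 0.05 s, during which the arm holds its last target.

## Working session

There is one attempt and no reset: what is moved stays moved. The work goes in short steps, Python scripts to look and compute and a tool call to move; the robot and the scene stay as the last step left them, time stands still between calls to the robot, and variables do not carry over. Pictures are saved under pics/ and viewed, and the job is handed in when it is done.

Besides the shell and the picture viewer there is one more tool, called after "Emit:" in YAML: its name, and indented under it one key for each argument. arm_command: Moves the arm, as the interface text tells. Its arguments: {"type":"object","properties":{"motion":{"type":"array"},"newtons":{"type":"number"}},"required":["motion"]}

```bash
mkdir -p pics; ls; python3 - <<'E'
from workcell import bot, viewer
import cv2
for n in ["scene","top","wrist"]:
    im=viewer.camera(n); cv2.imwrite(f"pics/{n}0.png",im)
    c=viewer.calibration(n); print(n,{k:(v if k!='T' else v) for k,v in c.items()})
print(bot.get_obs())
E
```

```text
pics
scene {'fx': 499.6217786141361, 'fy': 499.6217786141361, 'cx': 318.21414450426397, 'cy': 198.15245401497356, 'k1': -0.07686469998317087, 'T': array([[ 0.91711048, -0.28519108,  0.27852185,  0.08435593],
       [-0.39835518, -0.68175079,  0.61361959, -0.75226019],
       [ 0.01488365, -0.67370758, -0.73884814,  1.06062598],
       [ 0.        ,  0.        ,  0.        ,  1.        ]])}
top {'fx': 380.6861513813145, 'fy': 380.6861513813145, 'cx': 321.44380287302357, 'cy': 200.43558160362505, 'k1': -0.08680297652175646, 'T': array([[ 0.0177533 , -0.99063036,  0.13541165,  0.32909887],
       [-0.99971113, -0.01978197, -0.01365058,  0.02018305],
       [ 0.01620138, -0.13513019, -0.99069539,  1.11892333],
       [ 0.        ,  0.        ,  0.        ,  1.        ]])}
wrist {'fx': 293.29494641646914, 'fy': 293.29494641646914, 'cx': 316.66319843391136, 'cy': 200.7811032943517, 'k1': -0.054119618940525804, 'T': array([[ 3.88543173e-01,  8.83799667e-01,  2.60638352e-01,
         1.47181147e-01],
       [ 9.21429988e-01, -3.72371079e-01, -1.10934921e-01,
         5.35089106e-01],
       [-9.90061597e-04,  2.83263000e-01, -9.59041758e-01,
         3.74346186e-01],
       [ 0.00000000e+00,  0.00000000e+00,  0.00000000e+00,
         1.00000000e+00]])}
{'time': 0.15, 'q': array([ 6.71501679e+01,  5.00454602e+00,  1.00462479e+01,  9.50990169e+01,
       -8.90673324e-04,  9.00018037e+01]), 'qd': array([-0.02569013, -0.05927083,  0.16969919, -0.03751187, -0.00017489,
       -0.02445775]), 'joint_efforts': array([ 1.37747771e-03, -5.20762396e+01,  4.65044832e+01,  1.39524165e-02,
        9.14629959e-05,  1.87653592e-05]), 'ee_pos': array([0.2135157 , 0.50668831, 0.23075158]), 'tcp_rot': array([-1.79942685e+02,  8.92477155e-04,  1.57148365e+02]), 'wrist_force': array([ 0.17328274,  0.4566594 , -0.95371192]), 'torque': array([ 0.02510087, -0.01688668, -0.05652508]), 'opening': 0.08563879107333784}
```

View pics/scene0.png

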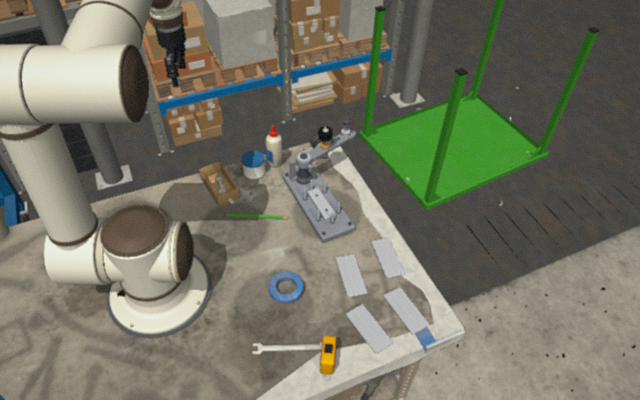

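View pics/top0.png

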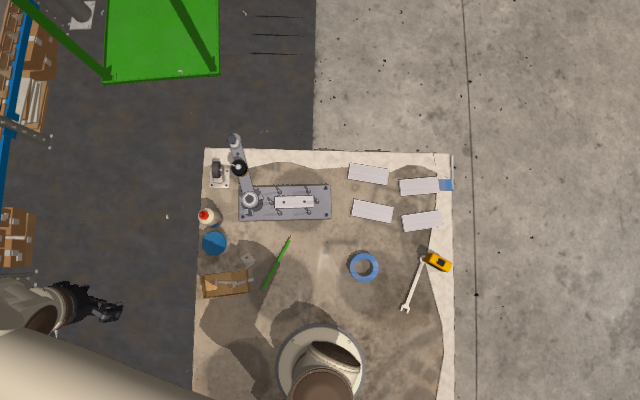

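View pics/wrist0.png

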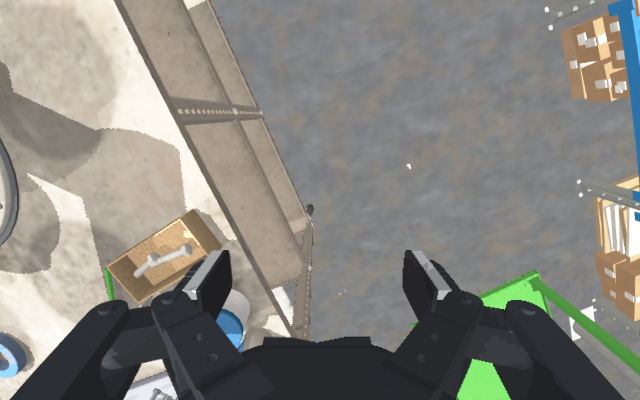

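```bash
cat > h.py <<'E'
import numpy as np, cv2
from scipy.spatial.transform import Rotation as R
from workcell import bot, viewer
def px2z(c,uv,z):
    uv=np.atleast_2d(np.array(uv,float))
    K=np.array([[c['fx'],0,c['cx']],[0,c['fy'],c['cy']],[0,0,1]])
    d=(uv-[c['cx'],c['cy']])/c['fx']
    s=d.copy()
    for _ in range(20): s=d/(1+c['k1']*(s**2).sum(1,keepdims=True))
    ray=np.c_[s,np.ones(len(s))]@c['T'][:3,:3].T
    o=c['T'][:3,3]
    t=(z-o[2])/ray[:,2]
    return o+ray*t[:,None]
def proj(c,P):
    P=np.atleast_2d(P); X=(P-c['T'][:3,3])@c['T'][:3,:3]
    s=X[:,:2]/X[:,2:]; r=(s**2).sum(1,keepdims=True)
    return s*(1+c['k1']*r)*c['fx']+[c['cx'],c['cy']]
def shot(name,file):
    c=viewer.calibration(name); im=viewer.camera(name); cv2.imwrite('pics/'+file+'.png',im); return c,im
E
python3 - <<'E'
from h import *
im=cv2.imread('pics/top0.png')
cr=im[130:270,190:460]; cv2.imwrite('pics/top0z.png',cv2.resize(cr,None,fx=2.9,fy=2.9,interpolation=cv2.INTER_CUBIC))
im=cv2.imread('pics/scene0.png')
cr=im[110:360,230:450]; cv2.imwrite('pics/scene0z.png',cv2.resize(cr,None,fx=2.4,fy=2.4,interpolation=cv2.INTER_CUBIC))
im=cv2.imread('pics/top0.png')
for p in [(368,174),(373,211),(420,186),(420,220),(295,203),(270,195),(430,160),(350,190),(250,200)]: print(p,im[p[1],p[0]],cv2.cvtColor(im[p[1]:p[1]+1,p[0]:p[0]+1],cv2.COLOR_BGR2HSV))
E
```

```text
(368, 174) [195 198 208] [[[  7  16 208]]]
(373, 211) [194 198 209] [[[  8  18 209]]]
(420, 186) [193 196 207] [[[  6  17 207]]]
(420, 220) [193 196 206] [[[  7  16 206]]]
(295, 203) [193 195 206] [[[  5  16 206]]]
(270, 195) [153 150 155] [[[162   8 155]]]
(430, 160) [178 196 212] [[[ 16  41 212]]]
(350, 190) [128 148 167] [[[ 15  60 167]]]
(250, 200) [87 84 87] [[[150   9  87]]]
```

View pics/top0z.png

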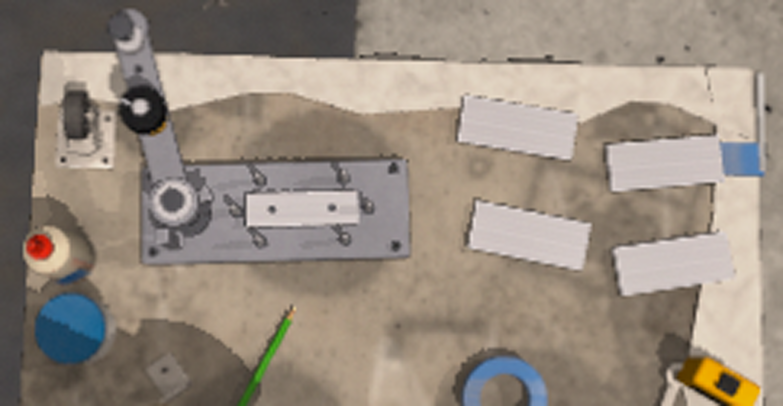

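View pics/scene0z.png

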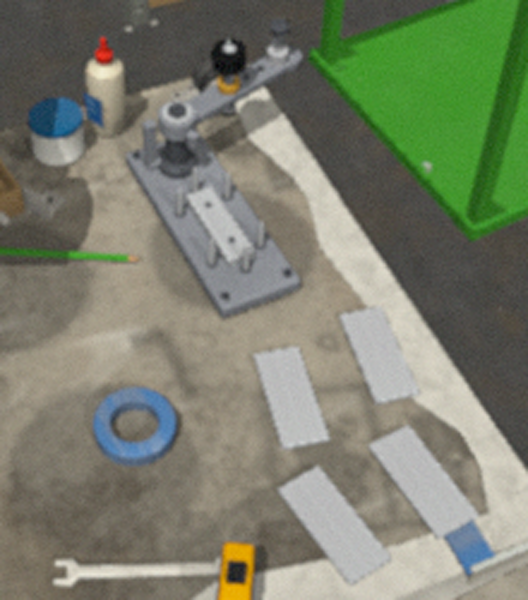

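Four blanks lie to the right of the jig (about (368,174), (373,211), (420,186), (420,220) in top). The leaf points outward, and the castor sits beside the knob.

```bash
cat >> h.py <<'E'
def rects(c,im,zs=0.006,roi=None,vmin=185,smax=26,show=True):
    hsv=cv2.cvtColor(im,cv2.COLOR_BGR2HSV)
    m=((hsv[...,1]<smax)&(hsv[...,2]>vmin)).astype(np.uint8)
    if roi is not None:
        k=np.zeros_like(m); x0,y0,x1,y1=roi; k[y0:y1,x0:x1]=1; m*=k
    m=cv2.morphologyEx(m,cv2.MORPH_OPEN,np.ones((3,3)))
    out=[]
    for ct in cv2.findContours(m,cv2.RETR_EXTERNAL,cv2.CHAIN_APPROX_NONE)[0]:
        if cv2.contourArea(ct)<150: continue
        W=px2z(c,ct[:,0,:],zs)[:,:2]
        (cx,cy),(w,h),a=cv2.minAreaRect((W*1000).astype(np.float32))
        b=cv2.boxPoints(((cx,cy),(w,h),a)); 
        e=b[1]-b[0] if np.linalg.norm(b[1]-b[0])>np.linalg.norm(b[2]-b[1]) else b[2]-b[1]
        ang=np.degrees(np.arctan2(e[1],e[0]))%180
        M=ct[:,0,:].mean(0)
        out.append((cx,cy,min(w,h),max(w,h),ang,M))
        if show: print('c %.1f %.1f  size %.1f x %.1f  long axis %.1f deg  px'%out[-1][:5],M.round())
    return out
E
python3 - <<'E'
from h import *
for n in ['top','scene']:
    c=viewer.calibration(n); im=cv2.imread(f'pics/{n}0.png'); print(n)
    rects(c,im,0.006,roi=(230,150,460,260) if n=='top' else (300,180,450,360))
    
c=viewer.calibration('top')
# jig base top corners at z=.02 & rest z=.032
im=cv2.imread('pics/top0.png')
rects(c,im,0.032,roi=(268,190,320,215))
k=2.9
for nm,p,z in [('base c1',(158,157),.02),('c2',(410,160),.02),('c3',(409,259),.02),('c4',(141,264),.02),('hinge',(174,199),.106),('knob',(142,107),.16),('punch',(128,26),.158),
 ('castor',(85,130),.0),('bottle',(45,245),.1),('tin',(70,328),.056)]:
    q=(p[0]/k+190,p[1]/k+130); print(nm,px2z(c,q,z)[0].round(4)*1000)
E
```

```text
top
c 427.5 -295.2  size 48.7 x 116.8  long axis 99.1 deg  px [422. 221.]
c 453.3 -145.4  size 47.9 x 117.9  long axis 79.7 deg  px [372. 211.]
c 476.5 85.8  size 32.7 x 112.2  long axis 91.1 deg  px [294. 202.]
c 531.5 -287.4  size 48.4 x 117.0  long axis 96.3 deg  px [419. 186.]
c 565.6 -133.7  size 48.7 x 117.9  long axis 81.3 deg  px [368. 173.]
scene
c 373.9 -338.1  size 33.7 x 72.9  long axis 156.7 deg  px [355. 353.]
c 457.3 -364.2  size 81.9 x 102.8  long axis 140.9 deg  px [389. 345.]
c 535.7 -320.9  size 46.0 x 48.5  long axis 96.1 deg  px [413. 319.]
c 453.9 -146.3  size 44.8 x 116.5  long axis 79.3 deg  px [350. 273.]
c 583.9 -120.4  size 94.9 x 546.4  long axis 90.1 deg  px [406. 264.]
c 473.0 84.2  size 32.0 x 109.6  long axis 91.1 deg  px [294. 202.]
base c1 [523.  231.5  20. ]
c2 [525.  -23.3  20. ]
c3 [424.7 -23.7  20. ]
c4 [414.3 243.7  20. ]
hinge [468.6 198.3 106. ]
knob [543.1 221.  160. ]
punch [618. 238. 158.]
castor [553.5 312.7   0. ]
bottle [423.9 318.1 100. ]
tin [348.5 302.3  56. ]
```

```bash
cat >> h.py <<'E'
def plan(tgt,yaw,n,nrot=None,start=None):
    """rows of (shift units, turn units) for tool-down straight move; tgt mm xyz"""
    o=bot.get_obs(); p=np.array(o['ee_pos'])*1000 if start is None else np.array(start[:3],float)
    y=o['tcp_rot'][2] if start is None else start[3]
    d=np.array(tgt,float)-p; dy=(yaw-y+90)%180-90 if abs(yaw-y)>180 else yaw-y
    nrot=nrot or max(1,int(np.ceil(abs(dy)/6-1e-6))) ; 
    print('from',p.round(1),round(y,2),'delta',d.round(1),round(dy,2))
    for i in range(n):
        a=np.radians(y); s=d/n
        t=np.array([s[0]*np.cos(a)+s[1]*np.sin(a), s[0]*np.sin(a)-s[1]*np.cos(a), -s[2]])/60
        r=-dy/nrot/6 if i<nrot else 0
        print(t.round(3).tolist(),round(r,3))
        if i<nrot: y+=dy/nrot
E
python3 -c "
from h import *
plan([473,70,231],91,12)"
```

```text
from [213.5 506.7 230.8] 157.15 delta [ 2.595e+02 -4.367e+02  2.000e-01] -66.15
[-0.568, -0.419, -0.0] 0.919
[-0.605, -0.362, -0.0] 0.919
[-0.637, -0.303, -0.0] 0.919
[-0.663, -0.24, -0.0] 0.919
[-0.683, -0.175, -0.0] 0.919
[-0.697, -0.109, -0.0] 0.919
[-0.704, -0.041, -0.0] 0.919
[-0.705, 0.027, -0.0] 0.919
[-0.699, 0.094, -0.0] 0.919
[-0.687, 0.161, -0.0] 0.919
[-0.668, 0.226, -0.0] 0.919
[-0.643, 0.289, -0.0] 0.919
```

Emit:
arm_command:
  motion:
    - [1,[-0.57,-0.42,0],[0,0,0.92]]
    - [1,[-0.6,-0.36,0],[0,0,0.92]]
    - [1,[-0.64,-0.3,0],[0,0,0.92]]
    - [1,[-0.66,-0.24,0],[0,0,0.92]]
    - [1,[-0.68,-0.18,0],[0,0,0.92]]
    - [1,[-0.7,-0.11,0],[0,0,0.92]]
    - [1,[-0.7,-0.04,0],[0,0,0.92]]
    - [1,[-0.7,0.03,0],[0,0,0.92]]
    - [1,[-0.7,0.09,0],[0,0,0.92]]
    - [1,[-0.69,0.16,0],[0,0,0.92]]
    - [1,[-0.67,0.23,0],[0,0,0.92]]
    - [1,[-0.64,0.29,0],[0,0,0.92]]
  newtons: 60

```text
time: 1.65
ee_pos: [0.4729, 0.0692, 0.2311]
tcp_rot: [-180.0, -0.0, 90.7]
wrist_force: [1.9, 0.1, -0.2]
opening: 0.0851
```

```bash
python3 - <<'E'
from h import *
import pickle
o=bot.get_obs(); print(o['time'],o['ee_pos'],o['tcp_rot'],o['q'].round(1),o['opening'])
c,im=shot('wrist','w1'); pickle.dump(c,open('w1.pkl','wb'))
rects(c,im,0.032)
E
```

```text
1.65 [0.47293426 0.06916133 0.23114578] [-1.79994653e+02 -2.64495110e-03  9.07206200e+01] [ 8.3 -4.9  0.2 95.1  0.  97.6] 0.08509241018797124
c -57.3 -314.3  size 32.0 x 52.6  long axis 66.9 deg  px [  6. 391.]
c 956.4 -189.5  size 103.3 x 303.3  long axis 137.5 deg  px [604. 338.]
c 457.4 -119.8  size 47.4 x 94.0  long axis 79.7 deg  px [304. 310.]
c 67.7 -73.3  size 40.9 x 124.3  long axis 27.2 deg  px [ 33. 272.]
c 327.4 8.0  size 26.9 x 52.0  long axis 174.2 deg  px [201. 222.]
c 773.3 64.7  size 17.2 x 35.8  long axis 150.4 deg  px [556. 184.]
c 508.9 91.3  size 21.9 x 64.5  long axis 92.8 deg  px [349. 156.]
c 760.3 -52.4  size 332.9 x 418.4  long axis 169.1 deg  px [528. 235.]
c 476.1 64.2  size 89.2 x 170.7  long axis 92.5 deg  px [315. 180.]
```

View pics/w1.png

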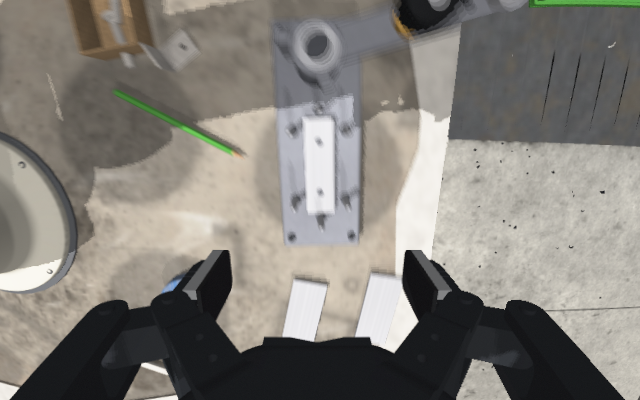

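```bash
python3 - <<'E'
from h import *
import pickle
c=pickle.load(open('w1.pkl','rb')); im=cv2.imread('pics/w1.png')
print(im[150,[290,300,318,330,340]])
for v in (200,215): rects(c,im,0.032,roi=(295,105,345,225),vmin=v)
cr=im[20:260,250:390]; cv2.imwrite('pics/w1z.png',cv2.resize(cr,None,fx=2.5,fy=2.5,interpolation=cv2.INTER_CUBIC))
E
```

```text
[[194 185 184]
 [194 185 184]
 [239 237 237]
 [238 235 236]
 [191 182 181]]
c 474.9 81.4  size 35.5 x 115.9  long axis 92.3 deg  px [319. 165.]
c 475.0 81.3  size 33.3 x 111.8  long axis 92.4 deg  px [319. 165.]
```

View pics/w1z.png

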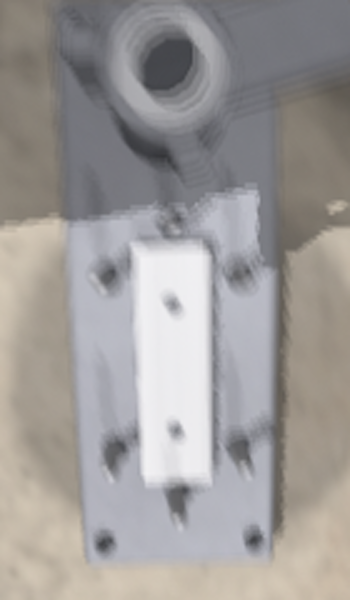

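```bash
python3 - <<'E'
from h import *
import pickle
o=bot.get_obs(); print(o['time'],o['ee_pos'],o['tcp_rot'],abs(o['qd']).max())
c,im=shot('wrist','w2'); pickle.dump(c,open('w2.pkl','wb'))
for v in (200,215): rects(c,im,0.032,roi=(295,105,345,225),vmin=v)
o=bot.get_obs(); print(o['time'],o['ee_pos'],o['tcp_rot'],abs(o['qd']).max())
c,im=shot('top','t2')
rects(c,im,0.006,roi=(330,150,460,260))
rects(c,im,0.032,roi=(268,190,320,215),vmin=185)
c,im=shot('scene','s2')
rects(c,im,0.032,roi=(300,180,350,225),vmin=195)
print(c['T'][:3,3])
cr=cv2.imread('pics/w2.png')[20:260,250:390]; cv2.imwrite('pics/w2z.png',cv2.resize(cr,None,fx=2.5,fy=2.5,interpolation=cv2.INTER_CUBIC))
cr=im[110:250,260:370]; cv2.imwrite('pics/s2z.png',cv2.resize(cr,None,fx=4,fy=4,interpolation=cv2.INTER_CUBIC))
E
```

```text
1.7 [0.47467436 0.06612877 0.23061855] [1.79985840e+02 9.62858208e-02 9.03520420e+01] 3.9773450995350257
c 473.4 85.0  size 33.5 x 111.4  long axis 92.7 deg  px [316. 159.]
c 473.4 85.0  size 33.2 x 111.0  long axis 92.8 deg  px [316. 159.]
1.75 [0.47361034 0.06781393 0.23060623] [-1.79962729e+02  4.48653730e-02  9.05751822e+01] 3.4047178000051677
c 449.8 -171.3  size 44.4 x 59.9  long axis 79.7 deg  px [381. 213.]
[ 0.08435593 -0.75226019  1.06062598]
```

View pics/w2z.png

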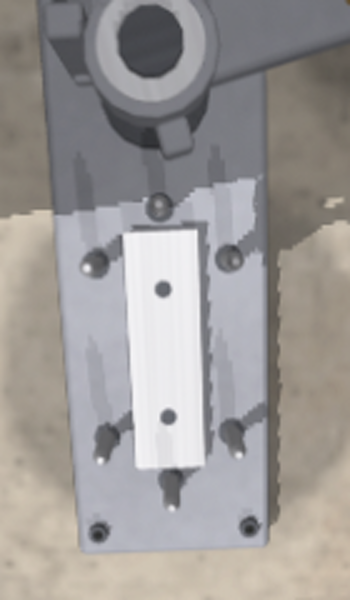

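View pics/s2z.png

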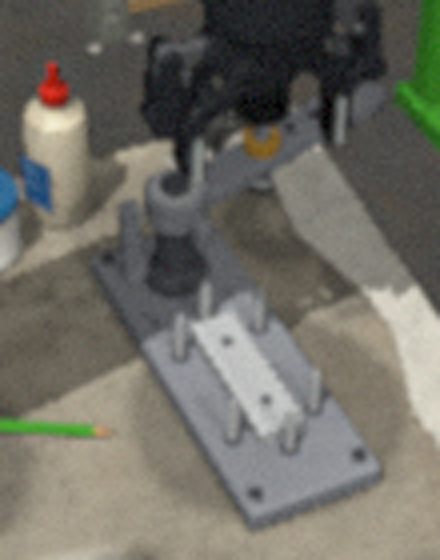

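Emit:
arm_command:
  motion:
    - [0.78,[0,0,0],[0,0,0]]
    - [0.78,[0,0,0],[0,0,0]]
    - [0.78,[0,0,0],[0,0,0]]

```text
time: 2.22
ee_pos: [0.4722, 0.0711, 0.2314]
tcp_rot: [180.0, -0.0, 91.0]
wrist_force: [0.1, -0.6, -0.3]
opening: 0.0665
```

```bash
python3 - <<'E'
from h import *
import pickle
o=bot.get_obs(); print(o['time'],o['ee_pos'],o['tcp_rot'],abs(o['qd']).max(),o['opening'])
c,im=shot('wrist','w3'); pickle.dump(c,open('w3.pkl','wb'))
for v in (200,215): rects(c,im,0.032,roi=(285,105,350,225),vmin=v)
rects(c,im,0.006,roi=(250,230,410,345),vmin=200)
plan([565.6,-133.7,120],81.3,6)
E
```

```text
2.225 [0.47222266 0.07108048 0.23142977] [ 1.79985743e+02 -3.26313146e-04  9.09835621e+01] 0.3055220632300034 0.06648172536248004
c 463.1 84.2  size 55.0 x 111.2  long axis 93.3 deg  px [310. 158.]
c 473.8 84.8  size 33.3 x 111.0  long axis 92.9 deg  px [318. 164.]
c 455.6 -137.5  size 49.5 x 101.9  long axis 79.6 deg  px [303. 310.]
c 568.3 -135.4  size 52.9 x 121.0  long axis 81.7 deg  px [374. 311.]
c 591.3 -22.2  size 19.4 x 36.6  long axis 96.4 deg  px [403. 240.]
from [472.3  71.  231.4] 90.97 delta [  93.3 -204.7 -111.4] -9.67
[-0.573, 0.25, 0.309] 0.806
[-0.55, 0.297, 0.309] 0.806
[-0.523, 0.342, 0.309] 0
[-0.523, 0.342, 0.309] 0
[-0.523, 0.342, 0.309] 0
[-0.523, 0.342, 0.309] 0
```

Emit:
arm_command:
  motion:
    - [0.78,[-0.57,0.25,0.31],[0,0,0.8]]
    - [0.78,[-0.55,0.3,0.31],[0,0,0.8]]
    - [0.78,[-0.52,0.34,0.31],[0,0,0]]
    - [0.78,[-0.52,0.34,0.31],[0,0,0]]
    - [0.78,[-0.52,0.34,0.31],[0,0,0]]
    - [0.78,[-0.52,0.34,0.31],[0,0,0]]
    - [0.78,[0,0,0],[0,0,0]]
    - [0.78,[0,0,0],[0,0,0]]

```text
time: 3.28
ee_pos: [0.5654, -0.1329, 0.1198]
tcp_rot: [-180.0, -0.0, 81.3]
wrist_force: [-0.0, -1.2, -0.1]
opening: 0.0664
```

```bash
python3 - <<'E'
from h import *
o=bot.get_obs(); print(o['time'],o['ee_pos'],o['tcp_rot'],abs(o['qd']).max(),o['opening'])
c,im=shot('wrist','w4')
rects(c,im,0.006,vmin=200)
print(proj(c,[.566,-.134,.006]))
E
```

```text
3.275 [ 0.56539106 -0.13292502  0.11982725] [-1.79983531e+02 -1.16947373e-02  8.13115120e+01] 1.0235441801879075 0.06637156366213165
c 359.4 -335.3  size 39.1 x 85.0  long axis 34.9 deg  px [172. 385.]
c 211.7 -253.9  size 23.4 x 91.2  long axis 164.0 deg  px [ 32. 342.]
c 529.7 -261.6  size 48.2 x 64.7  long axis 96.4 deg  px [302. 315.]
c 454.2 -145.8  size 48.8 x 118.6  long axis 79.7 deg  px [200. 217.]
c 583.8 -191.9  size 100.6 x 230.4  long axis 83.5 deg  px [348. 216.]
c 322.5 -1.1  size 14.3 x 19.6  long axis 163.6 deg  px [25. 94.]
c 607.0 -11.2  size 56.5 x 75.0  long axis 90.0 deg  px [344.  44.]
[[317.58946136 197.92735423]]
```

View pics/w4.png

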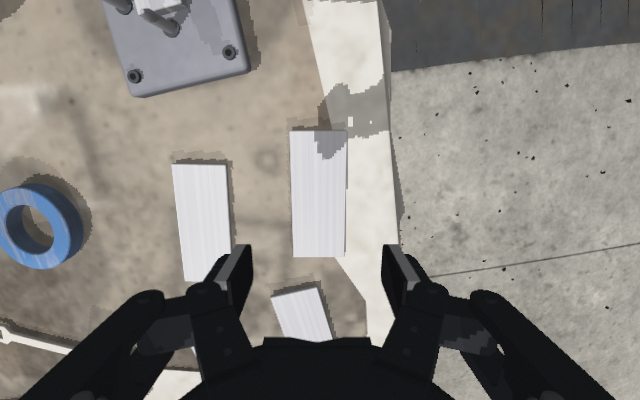

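```bash
python3 - <<'E'
from h import *
c=viewer.calibration('wrist')
P=px2z(c,[(290.5,130),(347,130),(345.5,257),(292.5,257)],.006)*1000
print(P.round(1),P.mean(0))
plan(list(P.mean(0)[:2])+[6],81.3,3)
E
```

```text
[[ 552.3  -70.4    6. ]
 [ 600.3  -77.7    6. ]
 [ 584.1 -197.1    6. ]
 [ 533.1 -189.3    6. ]] [ 567.44786302 -133.64109066    6.        ]
from [ 565.5 -132.7  120.2] 81.34 delta [   1.9   -0.9 -114.2] -0.04
[-0.004, 0.011, 0.635] 0.007
[-0.004, 0.011, 0.635] 0
[-0.004, 0.011, 0.635] 0
```

Emit:
arm_command:
  motion:
    - [0.78,[-0.01,0.02,0.8],[0,0,0]]
    - [0.78,[-0.01,0.02,0.7],[0,0,0]]
    - [0.78,[0,0,0.4],[0,0,0]]
    - [0.78,[0,0,0.08],[0,0,0]]
    - [0.78,[0,0,0],[0,0,0]]

```text
time: 3.95
ee_pos: [0.5682, -0.1344, 0.0021]
tcp_rot: [179.9, 0.0, 81.4]
wrist_force: [0.9, -0.3, 0.8]
opening: 0.0664
```

```bash
python3 - <<'E'
from h import *
o=bot.get_obs(); print(o['time'],o['ee_pos'],o['tcp_rot'],o['wrist_force'],o['opening'])
c,im=shot('wrist','w5')
print(proj(c,[.5675,-.1336,.006]), proj(c,o['ee_pos']))
E
```

```text
3.95 [ 0.56820268 -0.13442307  0.00211991] [1.79924460e+02 4.07889716e-03 8.13537175e+01] [ 0.89565863 -0.30808587  0.76434317] 0.0664340504509681
[[315.12516469 256.05625088]] [[316.66905107 253.91473196]]
```

View pics/w5.png

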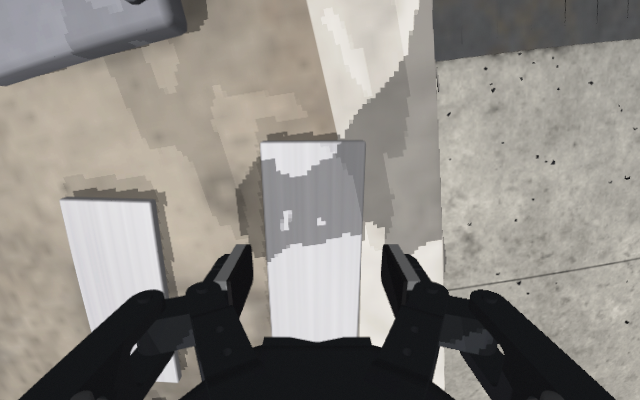

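Emit:
arm_command:
  motion:
    - [0.78,[0,0,0.05],[0,0,0]]
    - [0.55,[0,0,0],[0,0,0]]
    - [0.4,[0,0,0],[0,0,0]]
    - [0.4,[0,0,0],[0,0,0]]
    - [0.4,[0,0,0],[0,0,0]]
  newtons: 60

```text
time: 4.62
ee_pos: [0.5682, -0.135, -0.0011]
tcp_rot: [179.9, 0.0, 81.3]
wrist_force: [-1.3, 0.4, 5.7]
opening: 0.0475
```

Emit:
arm_command:
  motion:
    - [0.3,[0,0,-0.1],[0,0,0]]
    - [0.3,[0,0,-0.4],[0,0,0]]
    - [0.3,[0,0,-0.9],[0,0,0]]
    - [0.3,[0,0,-0.6],[0,0,0]]
    - [0.3,[0,0,0],[0,0,0]]
    - [0.3,[0,0,0],[0,0,0]]

```text
time: 5.38
ee_pos: [0.5673, -0.1348, 0.1168]
tcp_rot: [-179.9, -0.0, 81.3]
wrist_force: [-0.0, -0.3, -3.1]
opening: 0.0475
```

```bash
python3 - <<'E'
from h import *
o=bot.get_obs(); print(o['time'],o['ee_pos'],o['tcp_rot'],o['wrist_force'],o['opening'])
c,im=shot('wrist','w6')
c,im=shot('scene','s6')
cr=im[110:350,230:450]; cv2.imwrite('pics/s6z.png',cv2.resize(cr,None,fx=2.4,fy=2.4,interpolation=cv2.INTER_CUBIC))
E
```

```text
5.375 [ 0.56725217 -0.13475098  0.11677793] [-1.79915893e+02 -6.32854238e-03  8.13094952e+01] [-0.03676622 -0.29934539 -3.08945279] 0.047468578429419504
```

View pics/w6.png

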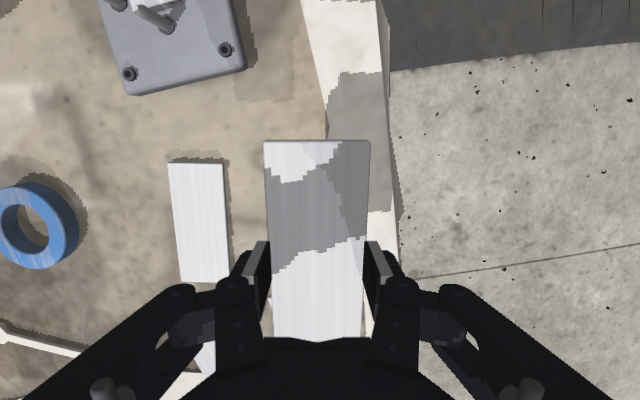

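View pics/s6z.png

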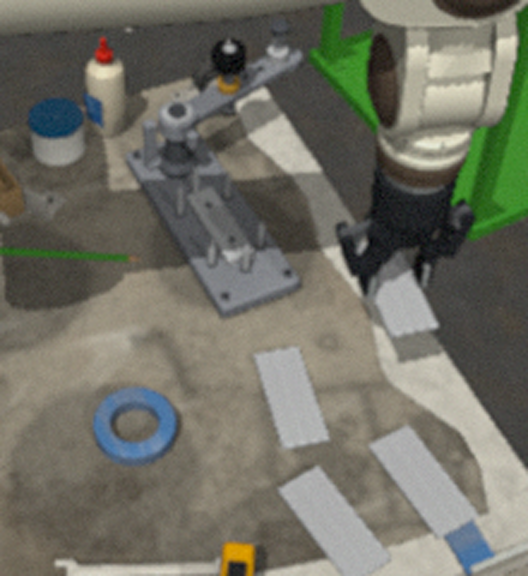

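```bash
cat >> h.py <<'E'
def totool(o,P):
    "world mm points -> tool frame mm"
    Rm=R.from_euler('xyz',o['tcp_rot'],degrees=True).as_matrix()
    return (np.atleast_2d(P)-np.array(o['ee_pos'])*1000)@Rm
E
python3 - <<'E'
from h import *
o=bot.get_obs();c=viewer.calibration('wrist')
im=cv2.imread('pics/w6.png')
print(o['ee_pos'])
zt=o['ee_pos'][2]+.0075
P=px2z(c,[(264,140.5),(370.5,140.5),(268,230),(366.5,230)],zt)*1000
T=totool(o,P);print(T.round(1))
print(c['T'][:3,3]*1000-o['ee_pos']*1000)
# jig estimates from w2/w3 : pixel features
import pickle
k=2.5
c3=pickle.load(open('w3.pkl','rb')); im3=cv2.imread('pics/w3.png')[20:260,250:390]
cv2.imwrite('pics/w3z.png',cv2.resize(im3,None,fx=2.5,fy=2.5,interpolation=cv2.INTER_CUBIC))
E
```

```text
[ 0.56687993 -0.13464948  0.11606095]
[[ 60.9 -24.2  -7.4]
 [ 60.9  24.6  -7.6]
 [ 16.9 -24.4  -7.4]
 [ 17.   24.9  -7.6]]
[ 11.33995219  71.44975895 143.60868438]
```

View pics/w3z.png

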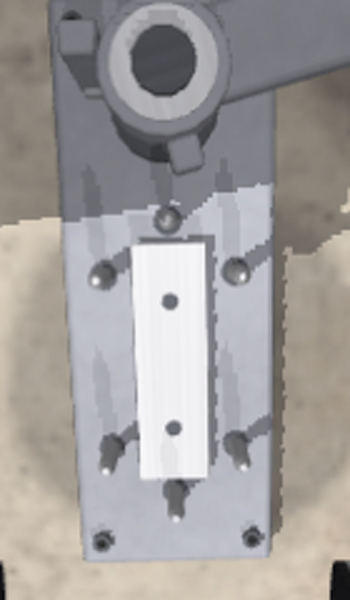

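```bash
python3 - <<'E'
from h import *
import pickle
c=pickle.load(open('w3.pkl','rb'))
f=lambda L,z: px2z(c,np.array(L)/2.5+[250,20]-0.3,z)*1000
rest=f([(131,243),(205,243),(208,477),(141,479)],.032);print(rest.round(1),rest.mean(0))
a=(rest[0]+rest[1]-rest[2]-rest[3])[:2];print('yaw',np.degrees(np.arctan2(a[1],a[0])))
h=f([(170,301),(174,428)],.032);print('holes',h.round(1));a=(h[0]-h[1]);print(np.degrees(np.arctan2(a[1],a[0])))
t=f([(101,281),(235,278),(108,467),(242,464),(167,223),(177,517)],.060);print('tips',t.round(1),t.mean(0))
obs=t[:,:2];mod=np.array([[-31,42],[31,42],[-31,-42],[31,-42],[0,66],[0,-66.]])
def fit(mod,obs):
    m=mod.mean(0);o=obs.mean(0);H=(mod-m).T@(obs-o);a=np.arctan2(H[0,1]-H[1,0],H[0,0]+H[1,1]);Rm=np.array([[np.cos(a),-np.sin(a)],[np.sin(a),np.cos(a)]])
    print('fit',np.degrees(a)+90,o-Rm@m,(obs-(mod@Rm.T+o-Rm@m)).round(1).tolist())
fit(mod,obs)
fit(np.array([[-17,56],[17,56],[17,-56],[-17,-56.]]),rest[:,:2])
hg=f([(163,60)],.1);print('hinge',hg, hg-[473.8,84.8,0])
bc=f([(85,560),(270,557)],.02);print(bc.round(1))
E
```

```text
[[454.6 140.6  32. ]
 [488.1 141.2  32. ]
 [493.   30.   32. ]
 [460.   28.4  32. ]] [473.9035458   85.04574347  32.        ]
yaw 92.62067200571077
holes [[472.7 115.   32. ]
 [475.7  54.6  32. ]]
92.85527230107873
tips [[443.4 125.2  60. ]
 [499.7 127.4  60. ]
 [445.9  43.2  60. ]
 [506.3  45.7  60. ]
 [470.8 149.1  60. ]
 [477.5  19.6  60. ]] [473.94439361  85.0287768   60.        ]
fit 92.92681252401505 [473.94439361  85.0287768 ] [[2.6, -0.2], [-3.1, -1.2], [0.8, 1.7], [-0.8, 1.0], [0.2, -1.9], [0.2, 0.5]]
fit 92.55806381941753 [473.9035458   85.04574347] [[0.2, 0.4], [-0.3, -0.6], [-0.4, 0.1], [0.5, 0.1]]
hinge [[468.52581961 202.3854649  100.        ]] [[ -5.27418039 117.5854649  100.        ]]
[[430.2 -21.3  20. ]
 [528.  -17.9  20. ]]
```

```bash
python3 - <<'E'
from h import *
plan([473.7,84.1,100],92.7,6)
E
```

```text
from [ 566.9 -134.6  116.1] 81.31 delta [-93.2 218.7 -16.1] 11.39
[0.562, -0.348, 0.045] -0.949
[0.593, -0.29, 0.045] -0.949
[0.619, -0.23, 0.045] 0
[0.619, -0.23, 0.045] 0
[0.619, -0.23, 0.045] 0
[0.619, -0.23, 0.045] 0
```

Emit:
arm_command:
  motion:
    - [0.3,[0.56,-0.35,0],[0,0,-0.95]]
    - [0.3,[0.59,-0.29,0.05],[0,0,-0.95]]
    - [0.3,[0.62,-0.23,0.05],[0,0,0]]
    - [0.3,[0.62,-0.23,0.05],[0,0,0]]
    - [0.3,[0.62,-0.23,0.05],[0,0,0]]
    - [0.3,[0.62,-0.23,0.05],[0,0,0]]
    - [0.3,[0,0,0],[0,0,0]]
    - [0.3,[0,0,0],[0,0,0]]
    - [0.3,[0,0,0],[0,0,0]]

```text
time: 6.6
ee_pos: [0.4745, 0.0831, 0.1025]
tcp_rot: [-180.0, 0.0, 92.7]
wrist_force: [0.0, 0.0, -2.5]
opening: 0.0473
```

```bash
python3 - <<'E'
from h import *
o=bot.get_obs(); print(o['time'],o['ee_pos'],o['tcp_rot'],o['wrist_force'],o['opening'])
plan([473.7,84.1,63],92.7,1)
c,im=shot('wrist','w7')
E
```

```text
6.6 [0.47445358 0.08311369 0.10250286] [-1.79964310e+02  1.53047200e-02  9.26525512e+01] [ 0.03285366  0.0061561  -2.54266912] 0.04730722758617424
from [474.5  83.1 102.5] 92.65 delta [ -0.8   1.  -39.5] 0.05
[0.017, -0.012, 0.658] -0.008
```

View pics/w7.png

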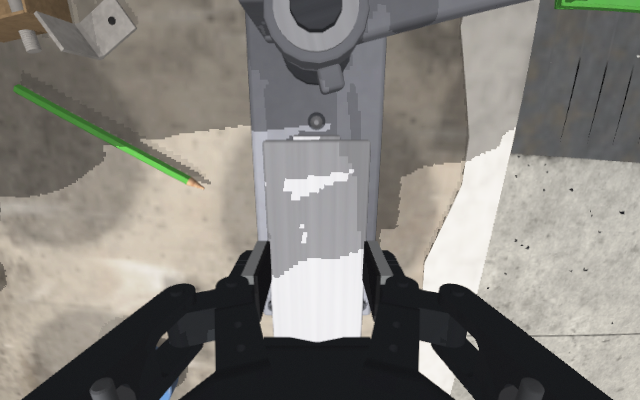

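Emit:
arm_command:
  motion:
    - [0.3,[0.02,-0.01,0.35],[0,0,0]]
    - [0.3,[0,0,0.34],[0,0,0]]
    - [0.3,[0,0,0],[0,0,0]]
    - [0.3,[0,0,0],[0,0,0]]
    - [0.3,[0,0,0],[0,0,0]]

```text
time: 7.28
ee_pos: [0.4743, 0.0849, 0.0625]
tcp_rot: [179.9, -0.0, 92.7]
wrist_force: [0.2, 1.4, -2.0]
opening: 0.0474
```

```bash
python3 - <<'E'
from h import *
o=bot.get_obs(); print(o['time'],o['ee_pos'],o['tcp_rot'],o['wrist_force'],o['opening'])
plan([473.7,84.1,33],92.7,1)
c,im=shot('wrist','w8')
cv2.imwrite('pics/w8z.png',cv2.resize(im[60:260,220:420],None,fx=3,fy=3,interpolation=cv2.INTER_CUBIC))
E
```

```text
7.275 [0.47425652 0.08494764 0.06246405] [ 1.79919703e+02 -1.04439278e-02  9.26919017e+01] [ 0.18882014  1.40203157 -1.9721794 ] 0.04740952697625043
from [474.3  84.9  62.5] 92.69 delta [ -0.6  -0.8 -29.5] 0.01
[-0.014, -0.01, 0.491] -0.001
```

View pics/w8z.png

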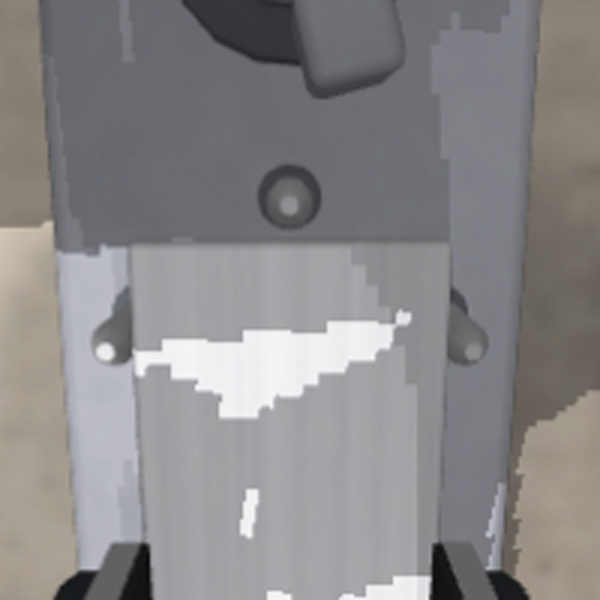

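Emit:
arm_command:
  motion:
    - [0.3,[-0.005,-0.01,0.08],[0,0,0]]
    - [0.3,[0,0,0.12],[0,0,0]]
    - [0.3,[0,0,0.12],[0,0,0]]
    - [0.3,[0,0,0.08],[0,0,0]]
    - [0.3,[0,0,0],[0,0,0]]

```text
time: 7.95
ee_pos: [0.4728, 0.0847, 0.0369]
tcp_rot: [-180.0, 0.0, 92.7]
wrist_force: [-0.3, -0.8, -2.8]
opening: 0.0474
```

Emit:
arm_command:
  motion:
    - [0.3,[0,0,0.06],[0,0,0]]
    - [0.3,[0,0,0.03],[0,0,0]]
    - [0.3,[0,0,0],[0,0,0]]

```text
time: 8.32
ee_pos: [0.473, 0.0847, 0.032]
tcp_rot: [-180.0, -0.0, 92.7]
wrist_force: [-0.3, 0.7, -2.4]
opening: 0.0474
```

Emit:
arm_command:
  motion:
    - [0.3,[0,0,0.02],[0,0,0]]
    - [0.3,[0,0,0],[0,0,0]]
    - [0.75,[0,0,0],[0,0,0]]
    - [0.75,[0,0,0],[0,0,0]]
    - [0.75,[0,0,0],[0,0,0]]
    - [0.75,[0,0,-0.3],[0,0,0]]
    - [0.75,[0,0,-0.9],[0,0,0]]
    - [0.75,[0,0,-0.4],[0,0,0]]
    - [0.75,[0,0,0],[0,0,0]]
    - [0.75,[0,0,0],[0,0,0]]

```text
time: 9.57
ee_pos: [0.4729, 0.0847, 0.1267]
tcp_rot: [-180.0, 0.0, 92.7]
wrist_force: [-0.5, -0.0, 0.0]
opening: 0.0642
```

```bash
python3 - <<'E'
from h import *
o=bot.get_obs(); print(o['time'],o['ee_pos'],o['tcp_rot'],o['wrist_force'],o['opening'])
c,im=shot('wrist','w9')
c,im=shot('top','t9')
rects(c,im,0.006,roi=(330,150,460,260))
E
```

```text
9.575 [0.47289437 0.08465529 0.12666858] [-1.79982447e+02  9.88733668e-04  9.27119536e+01] [-0.48327338 -0.02777573  0.04622236] 0.06418358337821883
c 427.2 -295.2  size 48.6 x 116.8  long axis 99.0 deg  px [422. 220.]
c 453.7 -144.6  size 47.3 x 116.2  long axis 79.7 deg  px [372. 211.]
c 531.7 -287.1  size 48.1 x 116.4  long axis 96.1 deg  px [419. 186.]
```

View pics/w9.png

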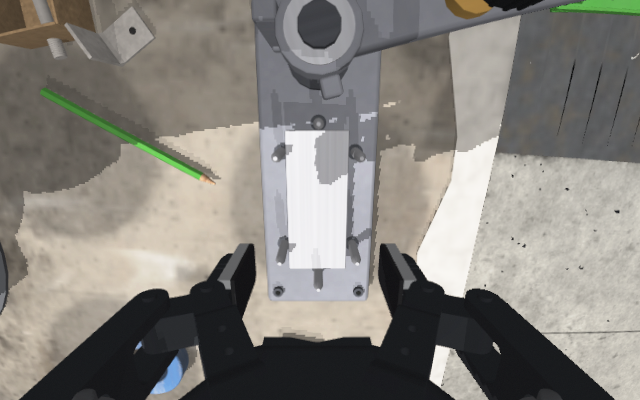

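```bash
python3 - <<'E'
from h import *
plan([454.4,-145.4,60],79.7,6)
E
```

```text
from [472.5  84.6 125.9] 92.71 delta [ -18.1 -230.   -65.9] -13.01
[-0.636, -0.081, 0.183] 0.723
[-0.64, -0.032, 0.183] 0.723
[-0.641, 0.016, 0.183] 0.723
[-0.638, 0.065, 0.183] 0
[-0.638, 0.065, 0.183] 0
[-0.638, 0.065, 0.183] 0
```

Emit:
arm_command:
  motion:
    - [0.75,[-0.64,-0.08,0],[0,0,0.72]]
    - [0.75,[-0.64,-0.03,0.1],[0,0,0.72]]
    - [0.75,[-0.64,0.02,0.2],[0,0,0.72]]
    - [0.75,[-0.64,0.06,0.25],[0,0,0]]
    - [0.75,[-0.64,0.06,0.3],[0,0,0]]
    - [0.75,[-0.64,0.06,0.25],[0,0,0]]
    - [0.75,[0,0,0],[0,0,0]]
    - [0.75,[0,0,0],[0,0,0]]
    - [0.75,[0,0,0],[0,0,0]]

```text
time: 10.8
ee_pos: [0.4548, -0.1451, 0.0612]
tcp_rot: [180.0, -0.0, 79.8]
wrist_force: [-0.1, 0.2, 0.2]
opening: 0.0641
```

```bash
python3 - <<'E'
from h import *
o=bot.get_obs(); print(o['time'],o['ee_pos'],o['tcp_rot'],o['wrist_force'],o['opening'])
c,im=shot('wrist','w10')
plan([454.4,-145.4,-1],79.7,1)
E
```

```text
10.8 [ 0.45483057 -0.14505108  0.06116606] [ 1.79980752e+02 -7.28457421e-03  7.98147189e+01] [-0.0634957   0.24048733  0.20469417] 0.06413260117219717
from [ 454.9 -145.1   61.2] 79.83 delta [ -0.5  -0.3 -62.2] -0.13
[-0.007, -0.007, 1.037] 0.021
```

View pics/w10.png

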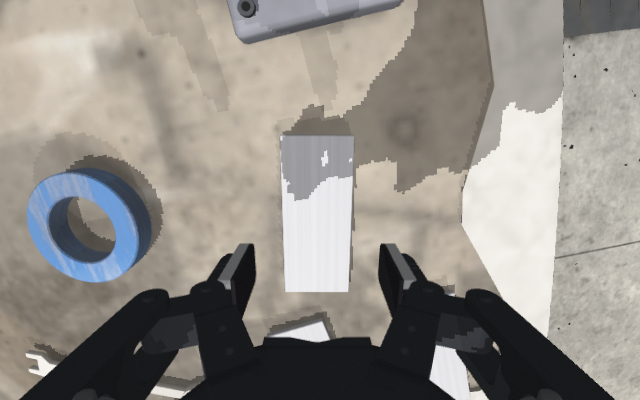

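Emit:
arm_command:
  motion:
    - [0.75,[-0.01,0,0.6],[0,0,0]]
    - [0.75,[0,0,0.35],[0,0,0]]
    - [0.75,[0,0,0.08],[0,0,0]]
    - [0.55,[0,0,0],[0,0,0]]
    - [0.3,[0,0,0],[0,0,0]]
    - [0.3,[0,0,0],[0,0,0]]
    - [0.3,[0,0,0],[0,0,0]]
    - [0.3,[0,0,0],[0,0,0]]

```text
time: 11.85
ee_pos: [0.4551, -0.1464, 0.0001]
tcp_rot: [179.9, -0.0, 79.8]
wrist_force: [0.2, 2.8, 5.8]
opening: 0.0472
```

Emit:
arm_command:
  motion:
    - [0.3,[0,0,-0.1],[0,0,0]]
    - [0.3,[0,0,-0.5],[0,0,0]]
    - [0.3,[0,0,-0.9],[0,0,0]]
    - [0.3,[0,0,-0.4],[0,0,0]]
    - [0.3,[0,0,0],[0,0,0]]
    - [0.3,[0,0,0],[0,0,0]]
    - [0.3,[0,0,0],[0,0,0]]

```text
time: 12.72
ee_pos: [0.4537, -0.1462, 0.1114]
tcp_rot: [-179.9, -0.0, 79.7]
wrist_force: [-0.2, 0.4, -3.1]
opening: 0.0471
```

```bash
python3 - <<'E'
from h import *
o=bot.get_obs(); print(o['time'],o['ee_pos'],o['tcp_rot'],o['wrist_force'],o['opening'])
c,im=shot('wrist','w11')
plan([473,84.7,105],92.7,6)
E
```

```text
12.725 [ 0.45368905 -0.14621354  0.11144558] [-1.79853337e+02 -1.69576525e-02  7.97491484e+01] [-0.15238799  0.44494604 -3.06792266] 0.04709100492646257
from [ 453.8 -146.2  111.7] 79.75 delta [ 19.2 230.9  -6.7] 12.95
[0.641, -0.062, 0.018] -0.72
[0.644, -0.013, 0.018] -0.72
[0.643, 0.035, 0.018] -0.72
[0.638, 0.084, 0.018] 0
[0.638, 0.084, 0.018] 0
[0.638, 0.084, 0.018] 0
```

View pics/w11.png

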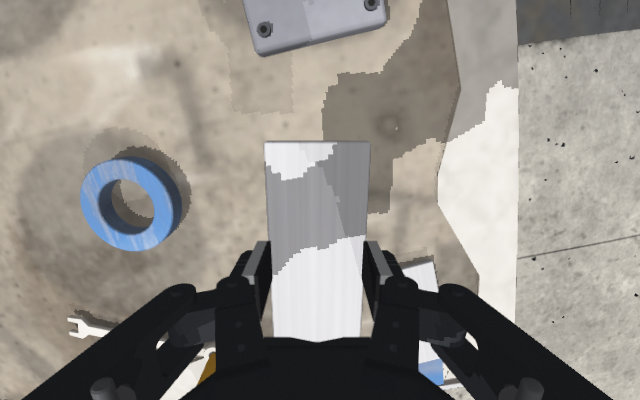

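Emit:
arm_command:
  motion:
    - [0.3,[0.64,-0.06,0],[0,0,-0.72]]
    - [0.3,[0.64,-0.01,0],[0,0,-0.72]]
    - [0.3,[0.64,0.03,0],[0,0,-0.72]]
    - [0.3,[0.64,0.08,0],[0,0,0]]
    - [0.3,[0.64,0.09,0],[0,0,0]]
    - [0.3,[0.64,0.09,0.1],[0,0,0]]
    - [0.3,[0,0,0.1],[0,0,0]]
    - [0.3,[0,0,0],[0,0,0]]
    - [0.3,[0,0,0],[0,0,0]]
    - [0.3,[0,0,0],[0,0,0]]

```text
time: 14.02
ee_pos: [0.4743, 0.0837, 0.1013]
tcp_rot: [180.0, 0.0, 92.6]
wrist_force: [0.4, 0.2, -2.5]
opening: 0.0473
```

```bash
python3 - <<'E'
from h import *
o=bot.get_obs(); print(o['time'],o['ee_pos'],o['tcp_rot'],o['wrist_force'],o['opening'])
plan([473,84.9,66],92.7,1)
E
```

```text
14.025 [0.47428042 0.08369944 0.1013259 ] [1.79977906e+02 1.65638202e-03 9.26393206e+01] [ 0.42435265  0.15816441 -2.53458563] 0.0472900149888319
from [474.3  83.7 101.3] 92.64 delta [ -1.3   1.2 -35.3] 0.06
[0.021, -0.02, 0.589] -0.01
```

Emit:
arm_command:
  motion:
    - [0.3,[0.02,-0.02,0.35],[0,0,-0.01]]
    - [0.3,[0,0,0.24],[0,0,0]]
    - [0.3,[0,0,0],[0,0,0]]
    - [0.3,[0,0,0],[0,0,0]]
    - [0.3,[0,0,0],[0,0,0]]

```text
time: 14.65
ee_pos: [0.4733, 0.0856, 0.0664]
tcp_rot: [179.9, -0.0, 92.8]
wrist_force: [-0.2, 0.1, -2.2]
opening: 0.0471
```

```bash
python3 - <<'E'
from h import *
o=bot.get_obs(); print(o['time'],o['ee_pos'],o['tcp_rot'],o['wrist_force'],o['opening'])
plan([473,84.9,42],92.7,1)
c,im=shot('wrist','w12')
cv2.imwrite('pics/w12z.png',cv2.resize(im[60:260,220:420],None,fx=3,fy=3,interpolation=cv2.INTER_CUBIC))
E
```

```text
14.65 [0.47331423 0.08556898 0.06642022] [ 1.79937291e+02 -7.15642788e-03  9.27668118e+01] [-0.22745975  0.14045126 -2.19499958] 0.04712783043204877
from [473.3  85.6  66.4] 92.77 delta [ -0.3  -0.7 -24.4] -0.07
[-0.011, -0.006, 0.407] 0.011
```

View pics/w12z.png

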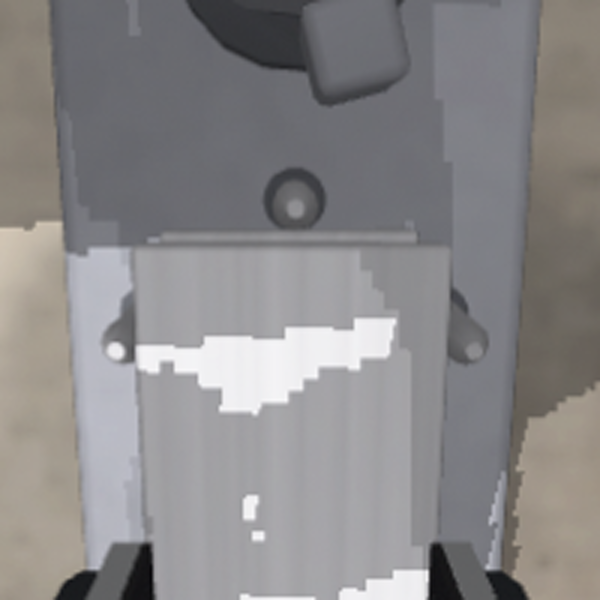

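Emit:
arm_command:
  motion:
    - [0.3,[-0.005,0,0.1],[0,0,0]]
    - [0.3,[0,0,0.14],[0,0,0]]
    - [0.3,[0,0,0.12],[0,0,0]]
    - [0.3,[0,0,0.06],[0,0,0]]
    - [0.3,[0,0,0.02],[0,0,0]]
    - [0.3,[0,0,0],[0,0,0]]
    - [0.3,[0,0,0],[0,0,0]]

```text
time: 15.58
ee_pos: [0.473, 0.0853, 0.0395]
tcp_rot: [180.0, -0.0, 92.8]
wrist_force: [0.3, 0.1, -2.2]
opening: 0.0466
```

Emit:
arm_command:
  motion:
    - [0.3,[0,0,0.03],[0,0,0]]
    - [0.3,[0,0,0],[0,0,0]]
    - [0.75,[0,0,0],[0,0,0]]
    - [0.75,[0,0,0],[0,0,0]]
    - [0.75,[0,0,0],[0,0,0]]
    - [0.75,[0,0,-0.3],[0,0,0]]
    - [0.75,[0,0,-0.9],[0,0,0]]
    - [0.75,[0,0,-0.3],[0,0,0]]
    - [0.75,[0,0,0],[0,0,0]]
    - [0.75,[0,0,0],[0,0,0]]

```text
time: 16.82
ee_pos: [0.4724, 0.0851, 0.1264]
tcp_rot: [-179.9, 0.0, 92.8]
wrist_force: [-0.3, -0.2, 0.1]
opening: 0.0639
```

```bash
python3 - <<'E'
from h import *
o=bot.get_obs(); print(o['time'],o['ee_pos'],o['tcp_rot'],o['wrist_force'],o['opening'])
c,im=shot('wrist','w13')
c,im=shot('top','t13')
rects(c,im,0.006,roi=(330,150,460,260))
plan([428.7,-295.2,60],99,8)
E
```

```text
16.825 [0.47243153 0.08513816 0.12641606] [-1.79918071e+02  1.15771084e-02  9.27699455e+01] [-0.2651234  -0.16479689  0.05873578] 0.06390615867232488
c 427.5 -295.1  size 48.2 x 116.8  long axis 99.3 deg  px [422. 220.]
c 531.7 -287.1  size 48.1 x 116.4  long axis 96.1 deg  px [419. 186.]
from [472.2  85.1 126. ] 92.77 delta [ -43.5 -380.3  -66. ] 6.23
[-0.787, -0.129, 0.138] -0.519
[-0.779, -0.171, 0.138] -0.519
[-0.768, -0.213, 0.138] 0
[-0.768, -0.213, 0.138] 0
[-0.768, -0.213, 0.138] 0
[-0.768, -0.213, 0.138] 0
[-0.768, -0.213, 0.138] 0
[-0.768, -0.213, 0.138] 0
```

View pics/w13.png

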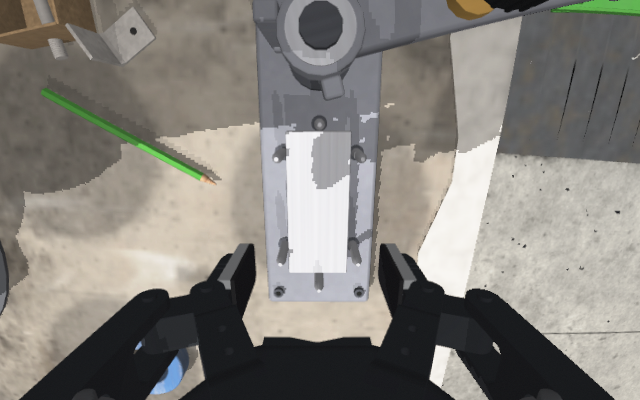

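Second blank seated (top face spans (286,132) to (351,272) inside the pins). On to the third.

Emit:
arm_command:
  motion:
    - [0.75,[-0.79,-0.13,0],[0,0,-0.52]]
    - [0.75,[-0.78,-0.17,0.05],[0,0,-0.52]]
    - [0.75,[-0.77,-0.21,0.1],[0,0,0]]
    - [0.75,[-0.77,-0.21,0.15],[0,0,0]]
    - [0.75,[-0.77,-0.21,0.2],[0,0,0]]
    - [0.75,[-0.77,-0.21,0.2],[0,0,0]]
    - [0.75,[-0.77,-0.21,0.2],[0,0,0]]
    - [0.75,[-0.77,-0.21,0.2],[0,0,0]]
    - [0.75,[0,0,0],[0,0,0]]
    - [0.75,[0,0,0],[0,0,0]]
    - [0.75,[0,0,0],[0,0,0]]

```text
time: 18.3
ee_pos: [0.4311, -0.2948, 0.0616]
tcp_rot: [180.0, -0.0, 99.1]
wrist_force: [1.4, 1.3, 0.5]
opening: 0.0642
```

```bash
python3 - <<'E'
from h import *
o=bot.get_obs(); print(o['time'],o['ee_pos'],o['tcp_rot'],o['wrist_force'],o['opening'])
c,im=shot('wrist','w14')
rects(c,im,0.006,vmin=200)
plan([428.7,-295.2,-1],99,1)
E
```

```text
18.3 [ 0.43105233 -0.29475804  0.06159455] [ 1.79993721e+02 -7.18360494e-03  9.90837671e+01] [1.35400831 1.31430228 0.52465441] 0.06422552992003859
c 238.5 -350.4  size 59.7 x 132.2  long axis 15.2 deg  px [ 56. 236.]
c 534.3 -300.8  size 49.3 x 85.8  long axis 96.2 deg  px [457. 240.]
c 604.3 -288.8  size 54.1 x 144.5  long axis 89.6 deg  px [549. 246.]
c 389.4 -322.5  size 160.9 x 211.6  long axis 8.8 deg  px [282. 247.]
c 256.9 -275.7  size 17.8 x 126.4  long axis 161.4 deg  px [ 80. 155.]
from [ 431.2 -294.8   61.8] 99.09 delta [ -2.5  -0.4 -62.8] -0.09
[-0.0, -0.042, 1.046] 0.015
```

View pics/w14.png

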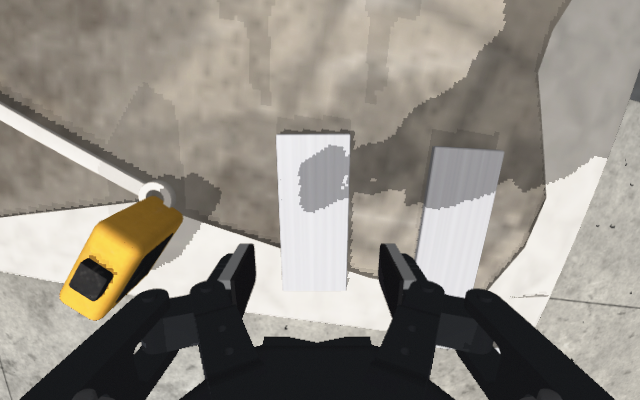

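Emit:
arm_command:
  motion:
    - [0.75,[0,-0.04,0.6],[0,0,0]]
    - [0.75,[0,0,0.36],[0,0,0]]
    - [0.75,[0,0,0.08],[0,0,0]]
    - [0.55,[0,0,0],[0,0,0]]
    - [0.3,[0,0,0],[0,0,0]]
    - [0.3,[0,0,0],[0,0,0]]
    - [0.3,[0,0,0],[0,0,0]]
    - [0.3,[0,0,0],[0,0,0]]

```text
time: 19.35
ee_pos: [0.4291, -0.2962, 0.0001]
tcp_rot: [179.9, 0.0, 99.0]
wrist_force: [0.4, 2.5, 6.7]
opening: 0.0472
```

Emit:
arm_command:
  motion:
    - [0.3,[0,0,-0.1],[0,0,0]]
    - [0.3,[0,0,-0.5],[0,0,0]]
    - [0.3,[0,0,-0.9],[0,0,0]]
    - [0.3,[0,0,-0.4],[0,0,0]]
    - [0.3,[0,0,0],[0,0,0]]
    - [0.3,[0,0,0],[0,0,0]]
    - [0.3,[0,0,0],[0,0,0]]

```text
time: 20.23
ee_pos: [0.4277, -0.2956, 0.1113]
tcp_rot: [-179.9, -0.1, 99.0]
wrist_force: [0.3, 0.2, -2.6]
opening: 0.0471
```

```bash
python3 - <<'E'
from h import *
o=bot.get_obs(); print(o['time'],o['ee_pos'],o['tcp_rot'],o['wrist_force'],o['opening'])
c,im=shot('wrist','w15')
plan([473,84.9,108],92.75,8)
E
```

```text
20.225 [ 0.42772758 -0.29563036  0.11134368] [-1.79885942e+02 -1.03670794e-01  9.90078251e+01] [ 0.32587821  0.2078691  -2.55818689] 0.04711690693498533
from [ 427.8 -295.7  111.6] 99.01 delta [ 45.2 380.6  -3.6] -6.26
[0.768, 0.217, 0.008] 0.522
[0.779, 0.175, 0.008] 0.522
[0.787, 0.132, 0.008] 0
[0.787, 0.132, 0.008] 0
[0.787, 0.132, 0.008] 0
[0.787, 0.132, 0.008] 0
[0.787, 0.132, 0.008] 0
[0.787, 0.132, 0.008] 0
```

View pics/w15.png

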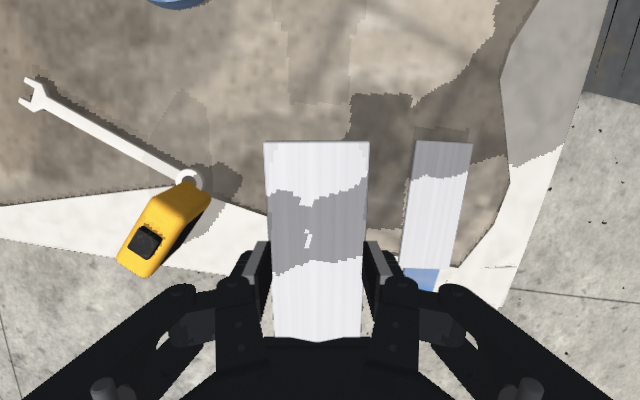

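Held the same way as before (far edge (264,142)–(369,142)).

Emit:
arm_command:
  motion:
    - [0.3,[0.77,0.22,0],[0,0,0.52]]
    - [0.3,[0.78,0.17,0],[0,0,0.52]]
    - [0.3,[0.79,0.13,0],[0,0,0]]
    - [0.3,[0.79,0.13,0],[0,0,0]]
    - [0.3,[0.79,0.13,0],[0,0,0]]
    - [0.3,[0.79,0.13,0],[0,0,0]]
    - [0.3,[0.79,0.13,0],[0,0,0]]
    - [0.3,[0.79,0.13,0.05],[0,0,0]]
    - [0.3,[0,0,0.1],[0,0,0]]
    - [0.3,[0,0,0],[0,0,0]]
    - [0.3,[0,0,0],[0,0,0]]
    - [0.3,[0,0,0],[0,0,0]]

```text
time: 21.78
ee_pos: [0.4727, 0.0847, 0.1043]
tcp_rot: [180.0, 0.0, 92.7]
wrist_force: [-0.1, 0.7, -2.1]
opening: 0.0472
```

```bash
python3 - <<'E'
from h import *
o=bot.get_obs(); print(o['time'],o['ee_pos'],o['tcp_rot'],o['wrist_force'],o['opening'])
plan([473,85.1,67],92.75,1)
E
```

```text
21.775 [0.47270156 0.08468028 0.10429303] [1.79981033e+02 2.89658721e-03 9.26809547e+01] [-0.06479962  0.72480041 -2.08634914] 0.04716081782329139
from [472.7  84.7 104.3] 92.68 delta [  0.3   0.4 -37.3] 0.07
[0.007, 0.005, 0.622] -0.012
```

Emit:
arm_command:
  motion:
    - [0.3,[0.005,0.005,0.36],[0,0,-0.01]]
    - [0.3,[0,0,0.26],[0,0,0]]
    - [0.3,[0,0,0],[0,0,0]]
    - [0.3,[0,0,0],[0,0,0]]
    - [0.3,[0,0,0],[0,0,0]]

```text
time: 22.4
ee_pos: [0.4733, 0.0859, 0.0676]
tcp_rot: [179.9, -0.0, 92.8]
wrist_force: [0.5, -0.1, -2.7]
opening: 0.0472
```

```bash
python3 - <<'E'
from h import *
o=bot.get_obs(); print(o['time'],o['ee_pos'],o['tcp_rot'],o['wrist_force'],o['opening'])
c,im=shot('wrist','w16')
cv2.imwrite('pics/w16z.png',cv2.resize(im[60:260,220:420],None,fx=3,fy=3,interpolation=cv2.INTER_CUBIC))
E
```

```text
22.4 [0.47328614 0.08589833 0.06764193] [ 1.79936656e+02 -7.52824288e-03  9.28271969e+01] [ 0.51170186 -0.10596969 -2.66774952] 0.047247879759921764
```

View pics/w16z.png

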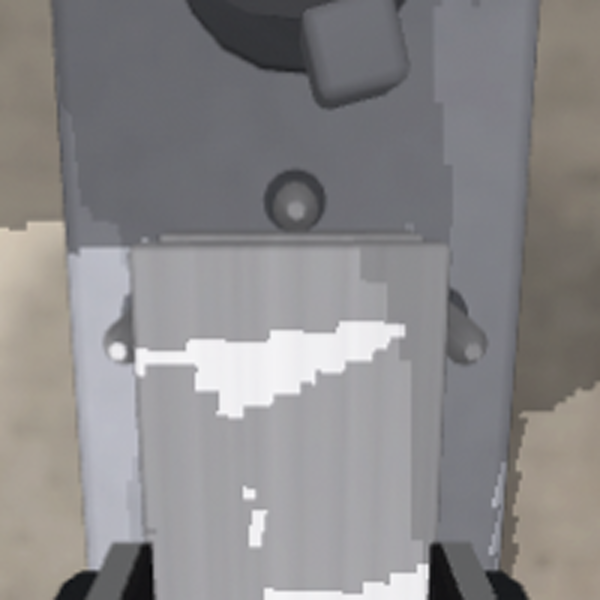

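Emit:
arm_command:
  motion:
    - [0.3,[-0.005,0.008,0.1],[0,0,0]]
    - [0.3,[0,0,0.12],[0,0,0]]
    - [0.3,[0,0,0.1],[0,0,0]]
    - [0.3,[0,0,0.06],[0,0,0]]
    - [0.3,[0,0,0],[0,0,0]]
    - [0.3,[0,0,0],[0,0,0]]

```text
time: 23.2
ee_pos: [0.4734, 0.0856, 0.0442]
tcp_rot: [180.0, -0.0, 92.8]
wrist_force: [-1.2, -0.1, 1.0]
opening: 0.0473
```

Emit:
arm_command:
  motion:
    - [0.75,[0,0,0],[0,0,0]]
    - [0.75,[0,0,0],[0,0,0]]
    - [0.75,[0,0,0],[0,0,0]]
    - [0.75,[0,0,-0.3],[0,0,0]]
    - [0.75,[0,0,-0.8],[0,0,0]]
    - [0.75,[0,0,-0.3],[0,0,0]]
    - [0.75,[0,0,0],[0,0,0]]
    - [0.75,[0,0,0],[0,0,0]]

```text
time: 24.2
ee_pos: [0.4729, 0.0855, 0.1271]
tcp_rot: [-179.9, 0.0, 92.8]
wrist_force: [0.5, -0.0, -0.4]
opening: 0.0643
```

```bash
python3 - <<'E'
from h import *
o=bot.get_obs(); print(o['time'],o['ee_pos'],o['tcp_rot'],o['wrist_force'],o['opening'])
c,im=shot('wrist','w17')
c,im=shot('top','t17')
rects(c,im,0.006,roi=(330,150,460,260))
plan([533,-287.1,60],96.1,8)
E
```

```text
24.2 [0.47292701 0.08549077 0.12706475] [-1.79922090e+02  1.12972101e-02  9.28281896e+01] [ 0.46527375 -0.01912491 -0.428285  ] 0.06431612882496719
c 531.7 -287.1  size 48.1 x 116.4  long axis 96.1 deg  px [419. 186.]
from [472.7  85.5 126.7] 92.83 delta [  60.3 -372.6  -66.7] 3.27
[-0.781, 0.087, 0.139] -0.545
[-0.785, 0.042, 0.139] 0
[-0.785, 0.042, 0.139] 0
[-0.785, 0.042, 0.139] 0
[-0.785, 0.042, 0.139] 0
[-0.785, 0.042, 0.139] 0
[-0.785, 0.042, 0.139] 0
[-0.785, 0.042, 0.139] 0
```

View pics/w17.png

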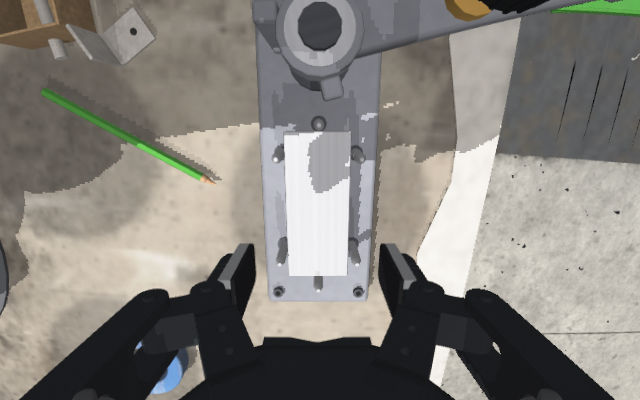

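Emit:
arm_command:
  motion:
    - [0.75,[-0.78,0.09,0],[0,0,-0.54]]
    - [0.75,[-0.78,0.04,0.05],[0,0,0]]
    - [0.75,[-0.78,0.04,0.1],[0,0,0]]
    - [0.75,[-0.79,0.04,0.15],[0,0,0]]
    - [0.75,[-0.79,0.04,0.2],[0,0,0]]
    - [0.75,[-0.79,0.04,0.2],[0,0,0]]
    - [0.75,[-0.79,0.04,0.2],[0,0,0]]
    - [0.75,[-0.79,0.04,0.2],[0,0,0]]
    - [0.75,[0,0,0],[0,0,0]]
    - [0.75,[0,0,0],[0,0,0]]
    - [0.75,[0,0,0],[0,0,0]]

```text
time: 25.68
ee_pos: [0.5327, -0.2869, 0.0622]
tcp_rot: [-180.0, -0.0, 96.1]
wrist_force: [0.3, 0.6, 0.4]
opening: 0.0637
```

```bash
python3 - <<'E'
from h import *
o=bot.get_obs(); print(o['time'],o['ee_pos'],o['tcp_rot'],o['wrist_force'],o['opening'])
c,im=shot('wrist','w18')
plan([533,-287.1,-1],96.1,1)
E
```

```text
25.675 [ 0.53273295 -0.28690846  0.06219264] [-1.79998350e+02 -1.07608414e-02  9.61296395e+01] [0.28577363 0.60943845 0.43178134] 0.06367987417711891
from [ 532.9 -286.9   62.4] 96.14 delta [  0.1  -0.2 -63.4] -0.04
[-0.003, 0.001, 1.057] 0.007
```

View pics/w18.png

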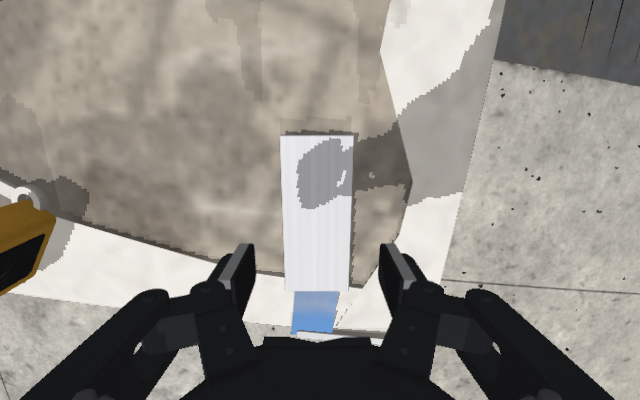

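Blank centred between the fingers ((280–353) at row 135, (286–350) at row 291).

Emit:
arm_command:
  motion:
    - [0.75,[0,0,0.6],[0,0,0]]
    - [0.75,[0,0,0.37],[0,0,0]]
    - [0.75,[0,0,0.08],[0,0,0]]
    - [0.55,[0,0,0],[0,0,0]]
    - [0.3,[0,0,0],[0,0,0]]
    - [0.3,[0,0,0],[0,0,0]]
    - [0.3,[0,0,0],[0,0,0]]
    - [0.3,[0,0,0],[0,0,0]]

```text
time: 26.72
ee_pos: [0.5333, -0.288, 0.0002]
tcp_rot: [179.9, 0.0, 96.1]
wrist_force: [-0.3, 2.6, 5.6]
opening: 0.0469
```

Emit:
arm_command:
  motion:
    - [0.3,[0,0,-0.1],[0,0,0]]
    - [0.3,[0,0,-0.5],[0,0,0]]
    - [0.3,[0,0,-0.9],[0,0,0]]
    - [0.3,[0,0,-0.4],[0,0,0]]
    - [0.3,[0,0,0],[0,0,0]]
    - [0.3,[0,0,0],[0,0,0]]
    - [0.3,[0,0,0],[0,0,0]]

```text
time: 27.6
ee_pos: [0.532, -0.2875, 0.1111]
tcp_rot: [-179.9, -0.1, 96.1]
wrist_force: [0.3, 0.1, -3.6]
opening: 0.047
```

```bash
python3 - <<'E'
from h import *
o=bot.get_obs(); print(o['time'],o['ee_pos'],o['tcp_rot'],o['wrist_force'],o['opening'])
c,im=shot('wrist','w19')
plan([473.2,84.9,108],92.75,8)
E
```

```text
27.6 [ 0.53196619 -0.28747691  0.11111322] [-1.79859939e+02 -9.26873073e-02  9.60678412e+01] [ 0.33264879  0.06862068 -3.59889934] 0.04701882982848792
from [ 532.1 -287.5  111.4] 96.07 delta [-58.9 372.4  -3.4] -3.32
[0.785, -0.04, 0.007] 0.553
[0.781, -0.085, 0.007] 0
[0.781, -0.085, 0.007] 0
[0.781, -0.085, 0.007] 0
[0.781, -0.085, 0.007] 0
[0.781, -0.085, 0.007] 0
[0.781, -0.085, 0.007] 0
[0.781, -0.085, 0.007] 0
```

View pics/w19.png

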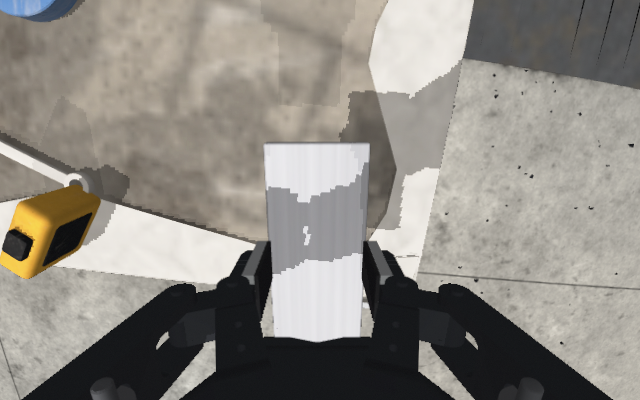

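Emit:
arm_command:
  motion:
    - [0.3,[0.79,-0.04,0],[0,0,0.55]]
    - [0.3,[0.78,-0.08,0],[0,0,0]]
    - [0.3,[0.78,-0.08,0],[0,0,0]]
    - [0.3,[0.78,-0.08,0],[0,0,0]]
    - [0.3,[0.78,-0.09,0],[0,0,0]]
    - [0.3,[0.78,-0.09,0],[0,0,0]]
    - [0.3,[0.79,-0.08,0],[0,0,0]]
    - [0.3,[0.79,-0.08,0.05],[0,0,0]]
    - [0.3,[0,0,0.1],[0,0,0]]
    - [0.3,[0,0,0],[0,0,0]]
    - [0.3,[0,0,0],[0,0,0]]
    - [0.3,[0,0,0],[0,0,0]]

```text
time: 29.15
ee_pos: [0.4749, 0.0849, 0.1042]
tcp_rot: [180.0, 0.0, 92.7]
wrist_force: [0.1, 0.3, -2.6]
opening: 0.0471
```

```bash
python3 - <<'E'
from h import *
o=bot.get_obs(); print(o['time'],o['ee_pos'],o['tcp_rot'],o['wrist_force'],o['opening'])
plan([473.4,85.6,67],92.75,1)
E
```

```text
29.15 [0.47489828 0.08491619 0.10417481] [1.79994920e+02 3.82409343e-03 9.26825811e+01] [ 0.05514612  0.25833464 -2.63792132] 0.04708986355620925
from [474.9  84.9 104.2] 92.68 delta [ -1.5   0.7 -37.2] 0.07
[0.013, -0.024, 0.62] -0.011
```

Emit:
arm_command:
  motion:
    - [0.3,[0.012,-0.022,0.36],[0,0,-0.01]]
    - [0.3,[0,0,0.26],[0,0,0]]
    - [0.3,[0,0,0],[0,0,0]]
    - [0.3,[0,0,0],[0,0,0]]
    - [0.3,[0,0,0],[0,0,0]]

```text
time: 29.78
ee_pos: [0.4738, 0.0865, 0.0676]
tcp_rot: [179.9, -0.0, 92.8]
wrist_force: [-0.6, -1.4, -2.7]
opening: 0.0471
```

```bash
python3 - <<'E'
from h import *
o=bot.get_obs(); print(o['time'],o['ee_pos'],o['tcp_rot'],o['wrist_force'],o['opening'])
c,im=shot('wrist','w20')
cv2.imwrite('pics/w20z.png',cv2.resize(im[60:260,220:420],None,fx=3,fy=3,interpolation=cv2.INTER_CUBIC))
E
```

```text
29.775 [0.47377318 0.08647398 0.06762964] [ 1.79936906e+02 -9.68615971e-03  9.28263827e+01] [-0.58823611 -1.4098484  -2.68115939] 0.04714535478943706
```

View pics/w20z.png

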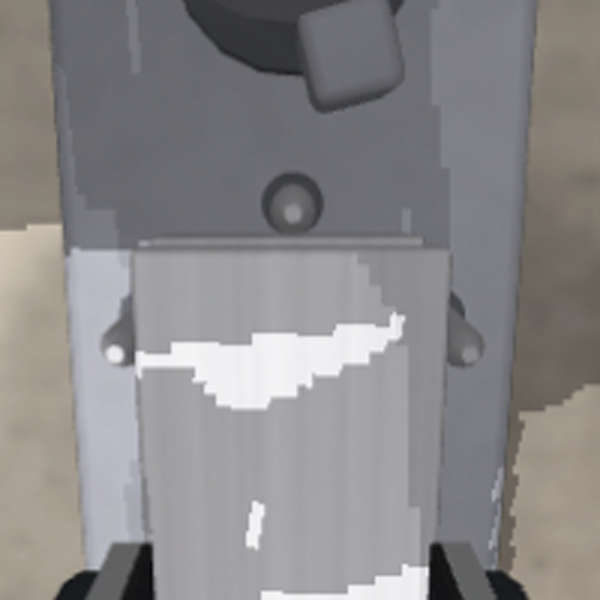

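Aligned (tips (115,353),(472,354), plate mid ≈292). Descend.

Emit:
arm_command:
  motion:
    - [0.3,[-0.005,0.002,0.1],[0,0,0]]
    - [0.3,[0,0,0.1],[0,0,0]]
    - [0.3,[0,0,0.06],[0,0,0]]
    - [0.3,[0,0,0.02],[0,0,0]]
    - [0.3,[0,0,0],[0,0,0]]
    - [0.3,[0,0,0],[0,0,0]]

```text
time: 30.58
ee_pos: [0.4735, 0.0861, 0.0503]
tcp_rot: [180.0, -0.0, 92.8]
wrist_force: [-1.6, -0.7, 1.5]
opening: 0.0474
```

Emit:
arm_command:
  motion:
    - [0.75,[0,0,0],[0,0,0]]
    - [0.75,[0,0,0],[0,0,0]]
    - [0.75,[0,0,0],[0,0,0]]
    - [0.75,[0,0,-0.3],[0,0,0]]
    - [0.75,[0,0,-0.9],[0,0,0]]
    - [0.75,[0,0,-0.9],[0,0,0]]
    - [0.75,[0,0,-0.5],[0,0,0]]
    - [0.75,[0,0,0],[0,0,0]]
    - [0.75,[0,0,0],[0,0,0]]
    - [0.75,[0,0,0],[0,0,0]]

```text
time: 31.82
ee_pos: [0.473, 0.086, 0.2051]
tcp_rot: [-179.9, 0.0, 92.8]
wrist_force: [0.4, -0.4, 0.0]
opening: 0.064
```

```bash
python3 - <<'E'
from h import *
o=bot.get_obs(); print(o['time'],o['ee_pos'],o['tcp_rot'],o['wrist_force'],o['opening'],o['q'].round(1))
c,im=shot('wrist','w21')
rects(c,im,0.056,roi=(270,90,370,240),vmin=200)
s,ims=shot('scene','s21')
cv2.imwrite('pics/s21z.png',cv2.resize(ims[110:250,240:380],None,fx=4,fy=4,interpolation=cv2.INTER_CUBIC))
import pickle; pickle.dump(c,open('w21.pkl','wb'))
E
```

```text
31.825 [0.47298774 0.08602083 0.20511152] [-1.79901883e+02  1.55602933e-02  9.28316158e+01] [ 0.42983034 -0.42676774  0.00955473] 0.06401722201950827 [10.3 -4.9 -2.7 92.3 -0.  97.5]
c 473.2 86.7  size 49.4 x 116.1  long axis 92.9 deg  px [317. 183.]
c 438.4 121.1  size 14.1 x 51.5  long axis 91.5 deg  px [282. 154.]
```

View pics/w21.png

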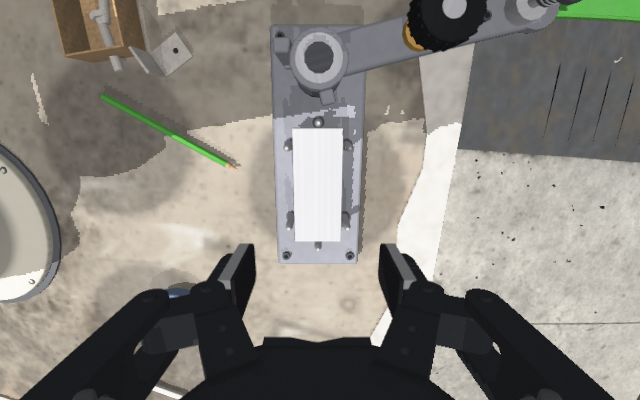

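View pics/s21z.png

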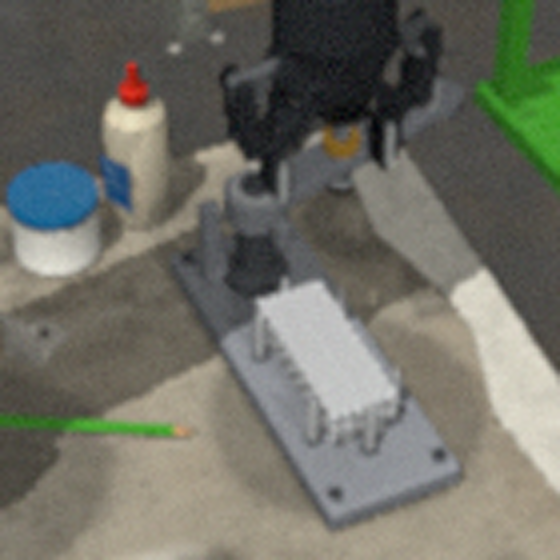

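```bash
python3 - <<'E'
from h import *
plan([545,222,205],196,18)
c,im=shot('top','t22')
cv2.imwrite('pics/t22z.png',cv2.resize(im[130:270,190:380],None,fx=4,fy=4,interpolation=cv2.INTER_CUBIC))
E
```

```text
from [473.   86.  205.2] 92.83 delta [ 72.  136.   -0.2] 103.17
[0.122, 0.073, 0.0] -0.955
[0.115, 0.085, 0.0] -0.955
[0.106, 0.096, 0.0] -0.955
[0.095, 0.106, 0.0] -0.955
[0.084, 0.115, 0.0] -0.955
[0.073, 0.123, 0.0] -0.955
[0.06, 0.129, 0.0] -0.955
[0.047, 0.135, 0.0] -0.955
[0.033, 0.139, 0.0] -0.955
[0.019, 0.141, 0.0] -0.955
[0.005, 0.142, 0.0] -0.955
[-0.009, 0.142, 0.0] -0.955
[-0.024, 0.14, 0.0] -0.955
[-0.037, 0.137, 0.0] -0.955
[-0.051, 0.133, 0.0] -0.955
[-0.064, 0.127, 0.0] -0.955
[-0.076, 0.12, 0.0] -0.955
[-0.088, 0.112, 0.0] -0.955
```

View pics/t22z.png

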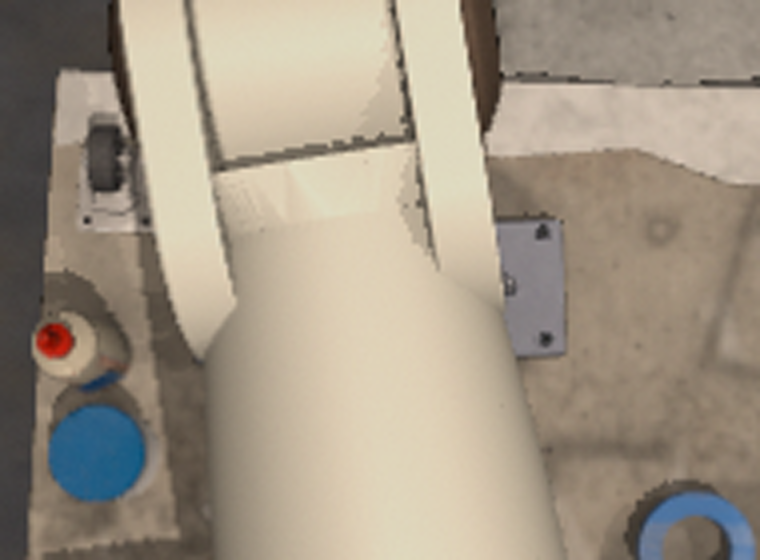

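Emit:
arm_command:
  motion:
    - [0.9,[0.12,0.07,0],[0,0,-0.95]]
    - [0.9,[0.12,0.09,0],[0,0,-0.95]]
    - [0.9,[0.11,0.1,0],[0,0,-0.95]]
    - [0.9,[0.1,0.11,0],[0,0,-0.95]]
    - [0.9,[0.08,0.12,0],[0,0,-0.95]]
    - [0.9,[0.07,0.12,0],[0,0,-0.95]]
    - [0.9,[0.06,0.13,0],[0,0,-0.95]]
    - [0.9,[0.05,0.13,0],[0,0,-0.95]]
    - [0.9,[0.03,0.14,0],[0,0,-0.95]]
    - [0.9,[0.02,0.14,0],[0,0,-0.95]]
    - [0.9,[0,0.14,0],[0,0,-0.95]]
    - [0.9,[-0.01,0.14,0],[0,0,-0.95]]

```text
time: 33.48
ee_pos: [0.5224, 0.1769, 0.2056]
tcp_rot: [-180.0, -0.0, 161.4]
wrist_force: [-0.2, 0.1, 0.4]
opening: 0.077
```

Emit:
arm_command:
  motion:
    - [0.9,[-0.02,0.14,0],[0,0,-0.95]]
    - [0.9,[-0.04,0.14,0],[0,0,-0.95]]
    - [0.9,[-0.05,0.13,0],[0,0,-0.95]]
    - [0.9,[-0.06,0.13,0],[0,0,-0.95]]
    - [0.9,[-0.08,0.12,0],[0,0,-0.95]]
    - [0.9,[-0.09,0.11,0],[0,0,-0.95]]
    - [0.9,[0,0,0],[0,0,0]]
    - [0.9,[0,0,0],[0,0,0]]
    - [0.9,[0,0,0],[0,0,0]]

```text
time: 34.6
ee_pos: [0.5467, 0.2216, 0.2061]
tcp_rot: [-180.0, -0.0, -164.7]
wrist_force: [1.3, 0.5, 0.6]
opening: 0.077
```

```bash
python3 - <<'E'
from h import *
o=bot.get_obs(); print(o['time'],o['ee_pos'],o['tcp_rot'],o['wrist_force'],o['opening'],o['q'].round(1))
c,im=shot('wrist','w22')
import pickle; pickle.dump((c,o),open('w22.pkl','wb'))
E
```

```text
34.6 [0.54673308 0.22159628 0.2061275 ] [-1.79998063e+02 -1.35731801e-03 -1.64654664e+02] [1.30482555 0.53745372 0.58036459] 0.07700643051274246 [22.1 10.1 12.9 92.8 -0.   6.7]
```

View pics/w22.png

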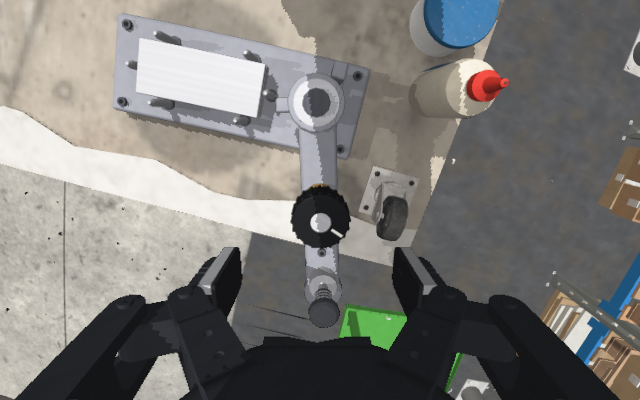

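```bash
python3 - <<'E'
from h import *
import pickle
c,o=pickle.load(open('w22.pkl','rb'))
im=cv2.imread('pics/w22.png')
g=cv2.cvtColor(im,cv2.COLOR_BGR2GRAY)
m=((g<60)).astype(np.uint8); k=np.zeros_like(m); k[170:262,280:362]=1; m*=k
ct=max(cv2.findContours(m,0,1)[0],key=cv2.contourArea); print(cv2.minEnclosingCircle(ct),cv2.boundingRect(ct))
wm=(g>170).astype(np.uint8)*k
for q in cv2.findContours(wm,0,1)[0]:
    if cv2.contourArea(q)>20: print('white',cv2.minEnclosingCircle(q),cv2.contourArea(q))
for nm,p,z in [('knob',(320.5,216.5),.158),('disc',(320.5,222),.16),('hinge',(317,102),.106),('punch',(323.5,310),.158)]:
    P=px2z(c,p,z)[0]*1000; print(nm,P.round(1), totool(o,P).round(1), np.degrees(np.arctan2(P[1]-199.9,P[0]-468.5)))
print(c['T'][:3,3])
cv2.imwrite('pics/w22z.png',cv2.resize(im[160:340,240:400],None,fx=3.5,fy=3.3,interpolation=cv2.INTER_CUBIC))
E
```

```text
((320.0008544921875, 216.99217224121094), 32.00792694091797) (291, 185, 60, 65)
white ((319.7173767089844, 253.1086883544922), 15.450047492980957) 229.5
white ((350.5, 251.0), 12.093486785888672) 42.0
white ((357.5, 245.0), 6.103377819061279) 49.5
white ((317.0, 222.5), 8.558721542358398) 71.5
white ((291.0, 221.5), 24.15066909790039) 489.5
white ((311.5, 179.5), 12.747649192810059) 254.0
white ((289.5, 182.42857360839844), 15.643610954284668) 315.0
knob [542.1 223.4 158. ] [[ 4.   2.9 48.1]] 17.68119600726608
disc [545.3 224.2 160. ] [[ 0.7  2.9 46.1]] 17.575740032948964
hinge [467.9 200.5 106. ] [[ 81.6   0.6 100.1]] 134.37798671263886
punch [615.3 246.2 158. ] [[-72.6   5.5  48.1]] 17.488605517944624
[0.47725941 0.20280589 0.34970876]
```

View pics/w22z.png

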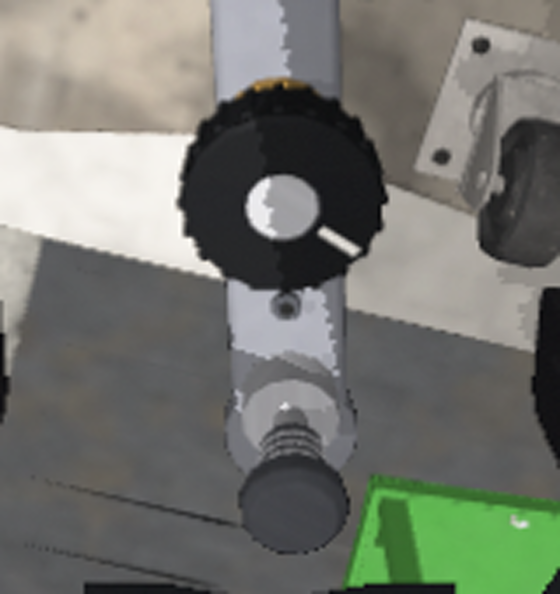

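Emit:
arm_command:
  motion:
    - [0.9,[0.01,0.05,0.4],[0,0,-0.36]]
    - [0.9,[0,0,0.5],[0,0,0]]
    - [0.9,[0,0,0.22],[0,0,0]]
    - [0.75,[0,0,0],[0,0,0]]
    - [0.6,[0,0,0],[0,0,0]]
    - [0.6,[0,0,0],[0,0,0]]
  newtons: 20

```text
time: 35.4
ee_pos: [0.546, 0.2248, 0.1401]
tcp_rot: [180.0, 0.1, -162.4]
wrist_force: [-0.2, -0.2, -0.6]
opening: 0.0514
```

```bash
python3 - <<'E'
from h import *
o=bot.get_obs(); print(o['time'],o['ee_pos'],o['tcp_rot'],o['wrist_force'],o['torque'],o['opening'],o['q'].round(1))
c,im=shot('wrist','w23')
E
```

```text
35.4 [0.54596034 0.22478456 0.14007698] [ 1.79991818e+02  9.78781931e-02 -1.62415620e+02] [-0.21908268 -0.17832189 -0.58586073] [0.02664962 0.0446069  0.02850872] 0.05143217163343203 [22.4  9.5  5.  85.4 -0.   4.8]
```

View pics/w23.png

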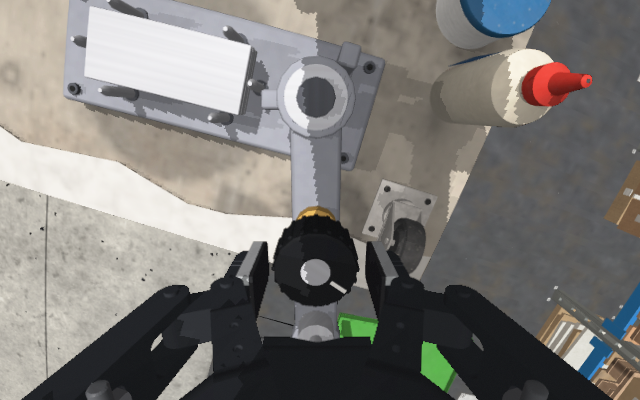

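Emit:
arm_command:
  motion:
    - [0.53,[0,0,0.02],[0,0,0]]
    - [0.53,[0.007,-0.139,0],[0,0,1]]
    - [0.53,[0.007,-0.139,0],[0,0,1]]
    - [0.53,[0.007,-0.139,0],[0,0,1]]
    - [0.53,[0.007,-0.139,0],[0,0,1]]
    - [0.53,[0.007,-0.139,0],[0,0,1]]
    - [0.53,[0.007,-0.139,0],[0,0,1]]
    - [0.53,[0,0,0],[0,0,0]]

```text
time: 36.45
ee_pos: [0.5452, 0.175, 0.1379]
tcp_rot: [180.0, 0.0, 161.6]
wrist_force: [-0.6, -0.6, 0.1]
opening: 0.0449
```

```bash
python3 - <<'E'
from h import *
o=bot.get_obs(); print(o['time'],o['ee_pos'],o['tcp_rot'],o['wrist_force'],o['torque'],o['opening'],o['q'].round(1))
d=np.array(o['ee_pos'])[:2]*1000-[468.5,199.9]; print(np.hypot(*d),np.degrees(np.arctan2(d[1],d[0])))
c,im=shot('wrist','w24')
E
```

```text
36.45 [0.54523442 0.17502287 0.13787704] [1.79994135e+02 1.38084945e-02 1.61601124e+02] [-0.61340003 -0.59598313  0.13217049] [ 0.01619269 -0.04033937 -0.00243857] 0.04491922482873112 [17.8  7.2  2.1 84.9 -0.  36.2]
80.66624136450118 -17.962580838467353
```

View pics/w24.png

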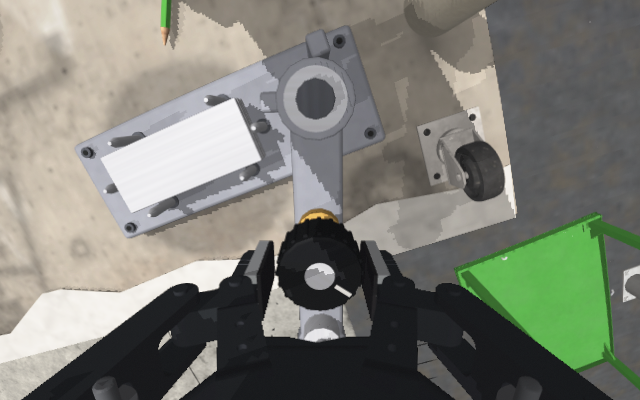

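Emit:
arm_command:
  motion:
    - [0.53,[0.008,-0.139,0],[0,0,1]]
    - [0.53,[0.008,-0.139,0],[0,0,1]]
    - [0.53,[0.008,-0.139,0],[0,0,1]]
    - [0.53,[0.008,-0.139,0],[0,0,1]]
    - [0.53,[0.008,-0.139,0],[0,0,1]]
    - [0.53,[0.008,-0.139,0],[0,0,1]]
    - [0.53,[0.008,-0.139,0],[0,0,1]]
    - [0.53,[0.008,-0.139,0],[0,0,1]]
    - [0.53,[0.008,-0.139,0],[0,0,1]]
    - [0.53,[0.008,-0.139,0],[0,0,1]]
    - [0.53,[0.004,-0.07,0],[0,0,0.5]]
    - [0.53,[0,0,0],[0,0,0]]

```text
time: 38.0
ee_pos: [0.4811, 0.1222, 0.1379]
tcp_rot: [180.0, -0.0, 98.7]
wrist_force: [-0.8, -0.7, -0.6]
opening: 0.0453
```

```bash
python3 - <<'E'
from h import *
o=bot.get_obs(); print(o['time'],o['ee_pos'],o['tcp_rot'],o['wrist_force'],o['torque'],o['opening'],o['q'].round(1))
d=np.array(o['ee_pos'])[:2]*1000-[468.5,199.9]; print(np.hypot(*d),np.degrees(np.arctan2(d[1],d[0])))
c,im=shot('wrist','w25')
E
```

```text
38.0 [0.48106914 0.1222431  0.13786302] [ 1.79983127e+02 -1.07815890e-03  9.87320704e+01] [-0.79358872 -0.65425688 -0.61268729] [-0.03228943 -0.04454337  0.02555695] 0.04529091148122212 [14.3 -3.2 -8.6 84.7 -0.  95.5]
78.6675077872763 -80.80613778392951
```

View pics/w25.png

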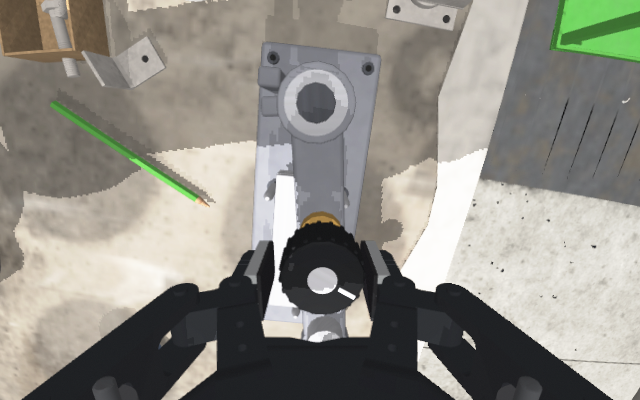

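Emit:
arm_command:
  motion:
    - [0.53,[-0.01,-0.11,0],[0,0,0.6]]
    - [0.53,[0,-0.05,0],[0,0,0.4]]
    - [0.53,[0,-0.03,0],[0,0,0]]
    - [0.53,[0,0,0],[0,0,0]]

```text
time: 38.55
ee_pos: [0.47, 0.1201, 0.1377]
tcp_rot: [180.0, 0.0, 92.7]
wrist_force: [0.1, -0.7, 1.4]
opening: 0.0455
```

Emit:
arm_command:
  motion:
    - [0.53,[0,-0.03,0],[0,0,0]]
    - [0.53,[0,0,0],[0,0,0]]

```text
time: 38.8
ee_pos: [0.4687, 0.12, 0.1379]
tcp_rot: [179.9, 0.0, 92.6]
wrist_force: [5.5, 0.0, 0.9]
opening: 0.0451
```

Emit:
arm_command:
  motion:
    - [0.53,[0,-0.02,0],[0,0,0]]
    - [0.53,[0,0,0],[0,0,0]]

```text
time: 39.05
ee_pos: [0.4681, 0.12, 0.1381]
tcp_rot: [179.8, -0.0, 92.6]
wrist_force: [7.9, -0.2, -0.7]
opening: 0.0452
```

```bash
python3 - <<'E'
from h import *
o=bot.get_obs(); print(o['time'],o['ee_pos'],o['tcp_rot'],o['wrist_force'],o['torque'],o['opening'],o['q'].round(1))
c,im=shot('wrist','w26')
import pickle; pickle.dump((c,o),open('w26.pkl','wb'))
E
```

```text
39.05 [0.46810984 0.12003367 0.13805006] [ 1.79839119e+02 -5.83689222e-04  9.26112803e+01] [ 7.86004649 -0.1546838  -0.70036226] [-0.04243839 -1.60582952  0.020286  ] 0.045176741547449155 [ 14.4  -5.2 -10.4  84.6  -0.  101.8]
```

View pics/w26.png

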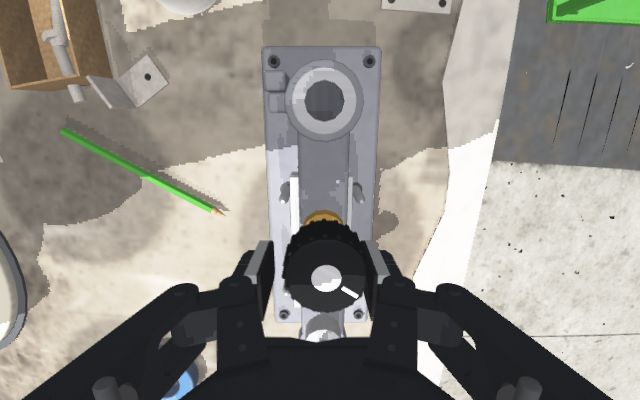

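Emit:
arm_command:
  motion:
    - [0.55,[0,0.068,0],[0,0,0]]
    - [0.4,[0,0,0],[0,0,0]]
    - [0.3,[0,0,0],[0,0,0]]
    - [0.3,[0,0,0],[0,0,0]]
    - [0.3,[0,0,0],[0,0,0]]
  newtons: 25

```text
time: 39.72
ee_pos: [0.4713, 0.1202, 0.1379]
tcp_rot: [179.9, -0.0, 92.6]
wrist_force: [5.8, 0.2, 0.4]
opening: 0.039
```

```bash
python3 - <<'E'
from h import *
o=bot.get_obs(); print(o['time'],o['ee_pos'],o['tcp_rot'],o['wrist_force'],o['torque'],o['opening'])
c,im=shot('wrist','w27')
E
```

```text
39.725 [0.47133264 0.12019662 0.13785562] [ 1.79943826e+02 -3.24861672e-03  9.25939645e+01] [5.75205606 0.1681881  0.4258835 ] [ 0.04908079 -1.04521449  0.06118914] 0.039037915510465884
```

Emit:
arm_command:
  motion:
    - [0.3,[0,0,0],[0,0,-0.5]]
    - [0.3,[0,0,0],[0,0,-0.5]]
    - [0.3,[0,0,0],[0,0,-0.5]]

```text
time: 40.15
ee_pos: [0.4713, 0.1202, 0.1381]
tcp_rot: [179.9, 0.0, 101.7]
wrist_force: [3.5, 0.1, 2.8]
opening: 0.0393
```

```bash
python3 - <<'E'
from h import *
o=bot.get_obs(); print(o['time'],o['ee_pos'],o['tcp_rot'],o['wrist_force'],o['torque'],o['opening'])
c,im=shot('wrist','w28')
cv2.imwrite('pics/w278.png',np.hstack([cv2.imread('pics/w27.png')[180:360,220:420],im[180:360,220:420]]))
E
```

```text
40.15 [0.47127725 0.12019695 0.13806578] [1.79938779e+02 2.79777977e-03 1.01687007e+02] [3.47766185 0.05433867 2.84050753] [-0.10708916 -0.79397715 -0.04974102] 0.03925729457453368
```

View pics/w278.png

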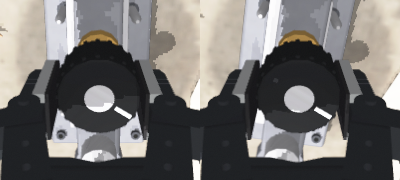

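Emit:
arm_command:
  motion:
    - [0.3,[0,0,-0.004],[0,0,-1]]
    - [0.3,[0,0,-0.003],[0,0,-1]]
    - [0.3,[0,0,-0.003],[0,0,-1]]
    - [0.3,[0,0,-0.004],[0,0,-1]]
  newtons: 20

```text
time: 40.7
ee_pos: [0.4711, 0.12, 0.1389]
tcp_rot: [180.0, 0.0, 125.7]
wrist_force: [2.7, -0.8, 2.7]
opening: 0.0391
```

```bash
python3 - <<'E'
from h import *
o=bot.get_obs(); print(o['time'],o['ee_pos'],o['tcp_rot'],o['wrist_force'],o['torque'],o['opening'])
c,im=shot('wrist','w29')
cv2.imwrite('pics/w29z.png',cv2.resize(im[180:360,220:420],None,fx=2,fy=2))
E
```

```text
40.7 [0.47107339 0.1200214  0.13887261] [1.79980911e+02 3.58695473e-02 1.25731061e+02] [ 2.67933128 -0.84070133  2.71852943] [-0.35474044 -0.64581085  0.00707324] 0.03906035709411149
```

View pics/w29z.png

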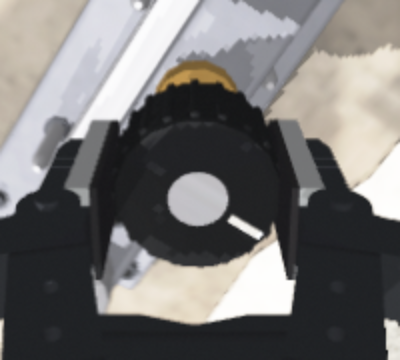

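Emit:
arm_command:
  motion:
    - [0.3,[0,0,-0.004],[0,0,-1]]
    - [0.3,[0,0,-0.003],[0,0,-1]]
    - [0.3,[0,0,-0.003],[0,0,-1]]
    - [0.3,[0,0,-0.004],[0,0,-1]]
    - [0.3,[0,0,-0.003],[0,0,-1]]
    - [0.3,[0,0,-0.003],[0,0,-1]]
    - [0.3,[0,0,-0.004],[0,0,-1]]
    - [0.3,[0,0,-0.003],[0,0,-1]]

```text
time: 41.75
ee_pos: [0.4706, 0.1209, 0.1395]
tcp_rot: [179.9, -0.1, 173.6]
wrist_force: [4.0, 3.8, -4.4]
opening: 0.0388
```

```bash
python3 - <<'E'
from h import *
o=bot.get_obs(); print(o['time'],o['ee_pos'],o['tcp_rot'],o['wrist_force'],o['torque'],o['opening'],o['q'].round(1))
c,im=shot('wrist','w30')
cv2.imwrite('pics/w30z.png',cv2.resize(im[180:360,220:420],None,fx=2,fy=2))
E
```

```text
41.75 [0.47060983 0.12093852 0.13945185] [ 1.79911174e+02 -8.37180236e-02  1.73646226e+02] [ 3.95923093  3.83648636 -4.42791236] [ 0.95382764 -0.72803334 -0.40869181] 0.03883467912236509 [14.3 -4.6 -9.7 85.   0.1 20.7]
```

View pics/w30z.png

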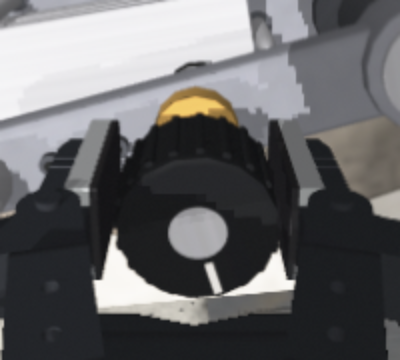

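Emit:
arm_command:
  motion:
    - [0.6,[0,0,0],[0,0,0]]
    - [0.6,[0,0,0.01],[0,0,0]]
    - [0.6,[0,0,0],[0,0,0]]

```text
time: 42.18
ee_pos: [0.4707, 0.12, 0.1394]
tcp_rot: [-180.0, -0.0, 173.5]
wrist_force: [-0.3, 0.3, -0.5]
opening: 0.051
```

```bash
python3 - <<'E'
from h import *
o=bot.get_obs(); print(o['time'],o['ee_pos'],o['tcp_rot'],o['wrist_force'],o['torque'],o['opening'],o['q'].round(1))
c,im=shot('wrist','w31')
cv2.imwrite('pics/w31z.png',cv2.resize(im[180:360,220:420],None,fx=3,fy=3,interpolation=cv2.INTER_CUBIC))
P=px2z(c,(316.6,262),.16)[0]*1000;print(P,totool(o,P))
E
```

```text
42.175 [0.47065177 0.12002082 0.13937627] [-1.79981888e+02 -3.66193743e-02  1.73537054e+02] [-0.31850275  0.34211517 -0.46743561] [0.01611296 0.00329736 0.01090701] 0.05095592388585102 [14.3 -4.6 -9.7 85.  -0.  20.8]
[464.82794496 120.95637279 160.        ] [[  5.90529584   0.26755433 -20.6200453 ]]
```

View pics/w31z.png

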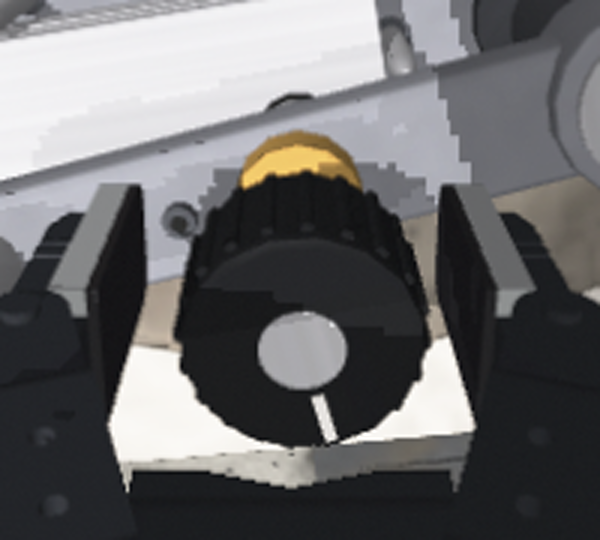

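```bash
cat >> h.py <<'E'
def crop2px(p,x0,y0,k): return np.array(p,float)/k+[x0,y0]-0.3
E
python3 - <<'E'
from h import *
o=bot.get_obs();c=viewer.calibration('wrist')
f=lambda p:crop2px(p,220,180,3)
a=px2z(c,f((303,350)),.16)[0]*1000; b=px2z(c,f((333,439)),.16)[0]*1000
print('knob',a,totool(o,a),'mark',np.degrees(np.arctan2(*(b-a)[:2][::-1])),np.hypot(*(b-a)[:2]))
# bar top edges z=.1 lower edge and upper edge
l=px2z(c,[f((0,193)),f((380,85)),f((400,80)),f((550,38))],.1)*1000
print(l.round(1)); d=l[1]-l[0];print(np.degrees(np.arctan2(d[1],d[0])));d=l[3]-l[0];print(np.degrees(np.arctan2(d[1],d[0])))
E
```

```text
knob [483.77352949 120.84336233 160.        ] [[-12.84964595   2.24242689 -20.54353375]] mark 9.834384243392584 18.32613861047734
[[476.1  52.8 100. ]
 [460.  141.2 100. ]
 [459.4 145.6 100. ]
 [453.5 178.6 100. ]]
100.3387269401153
100.17631959051342
```

Emit:
arm_command:
  motion:
    - [0.75,[-0.1,0.02,0],[0,0,0]]
    - [0.75,[-0.11,0.02,0],[0,0,0]]
    - [0.75,[0,0,0],[0,0,-1]]
    - [0.75,[0,0,0],[0,0,-1]]
    - [0.75,[0,0,0],[0,0,-1]]
    - [0.75,[0,0,0],[0,0,-1]]
    - [0.75,[0,0,0],[0,0,-1]]
    - [0.75,[0,0,0],[0,0,-1]]
    - [0.75,[0,0,0],[0,0,-1]]
    - [0.75,[0,0,0],[0,0,-1]]
    - [0.75,[0,0,0],[0,0,-1]]
    - [0.75,[0,0,0],[0,0,-1]]
  newtons: 40

```text
time: 43.72
ee_pos: [0.4841, 0.1212, 0.1394]
tcp_rot: [180.0, -0.0, -126.2]
wrist_force: [0.7, -0.6, -0.0]
opening: 0.0641
```

Emit:
arm_command:
  motion:
    - [0.75,[0,0,0],[0,0,-1]]
    - [0.75,[0,0,0],[0,0,-1]]
    - [0.75,[0,0,0],[0,0,-1]]
    - [0.75,[0,0,0],[0,0,-1]]
    - [0.75,[0,0,0],[0,0,-1]]
    - [0.75,[0,0,0],[0,0,-1]]
    - [0.6,[0,0,0],[0,0,-0.5]]
    - [0.6,[0,0,0],[0,0,0]]
    - [0.6,[0,0,0],[0,0,0]]

```text
time: 44.85
ee_pos: [0.4839, 0.1211, 0.1395]
tcp_rot: [180.0, -0.0, -87.5]
wrist_force: [-0.6, -0.5, -0.1]
opening: 0.0518
```

```bash
python3 - <<'E'
from h import *
o=bot.get_obs(); print(o['time'],o['ee_pos'],o['tcp_rot'],o['wrist_force'],o['torque'],o['opening'],o['q'].round(1))
c,im=shot('wrist','w32')
E
```

```text
44.85 [0.48392005 0.12112376 0.13947492] [ 1.79993433e+02 -1.76822777e-03 -8.74841131e+01] [-0.59150303 -0.45009078 -0.1370767 ] [-0.02883881  0.012756   -0.00101568] 0.051754878306591284 [ 14.1  -2.9  -8.   84.8  -0.  -78.5]
```

View pics/w32.png

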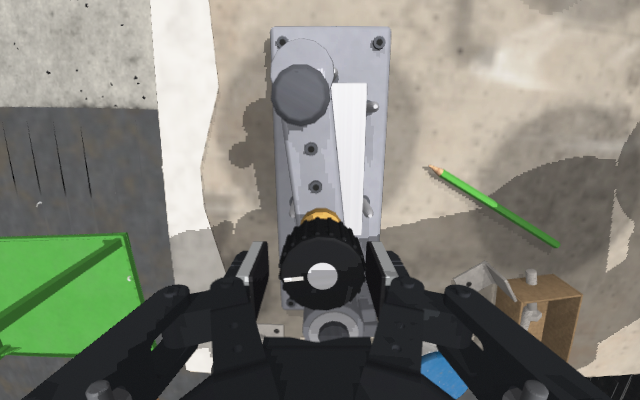

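Emit:
arm_command:
  motion:
    - [0.53,[0,0.1,0],[0,0,0]]
    - [0.53,[0,0.1,0],[0,0,0]]
    - [0.53,[0,0.05,0],[0,0,0]]
    - [0.53,[0,0,0],[0,0,0]]

```text
time: 45.4
ee_pos: [0.469, 0.1204, 0.1398]
tcp_rot: [-179.9, 0.0, -87.4]
wrist_force: [4.0, -1.1, 1.3]
opening: 0.0454
```

Emit:
arm_command:
  motion:
    - [0.53,[0,0.02,0],[0,0,0]]
    - [0.53,[0,-0.02,0],[0,0,0]]
    - [0.45,[0,-0.04,0],[0,0,0]]
    - [0.3,[0,0,0],[0,0,0]]
    - [0.3,[0,0,0],[0,0,0]]
    - [0.3,[0,0,0],[0,0,0]]

```text
time: 46.15
ee_pos: [0.4714, 0.1207, 0.1404]
tcp_rot: [-180.0, 0.0, -87.4]
wrist_force: [2.1, -0.8, 6.8]
opening: 0.0386
```

```bash
python3 - <<'E'
from h import *
o=bot.get_obs(); print(o['time'],o['ee_pos'],o['tcp_rot'],o['wrist_force'],o['torque'],o['opening'],o['q'].round(1))
c,im=shot('wrist','w33')
cv2.imwrite('pics/w33z.png',cv2.resize(im[180:360,220:420],None,fx=3,fy=3,interpolation=cv2.INTER_CUBIC))
cv2.imwrite('pics/w33y.png',cv2.resize(im[10:330,220:420],None,fx=1.8,fy=1.8,interpolation=cv2.INTER_CUBIC))
E
```

```text
46.15 [0.47136934 0.12066354 0.14039648] [-1.79950752e+02  2.06661516e-02 -8.74108429e+01] [ 2.1092098  -0.82332619  6.76174184] [-0.12105926 -0.07494002  0.00223712] 0.03859750481902033 [ 14.4  -4.6  -9.6  85.    0.  -78.2]
```

View pics/w33y.png

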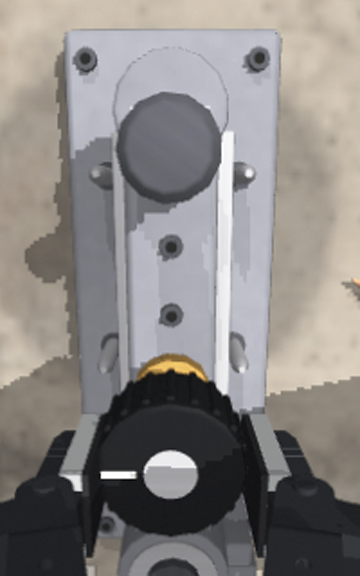

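View pics/w33z.png

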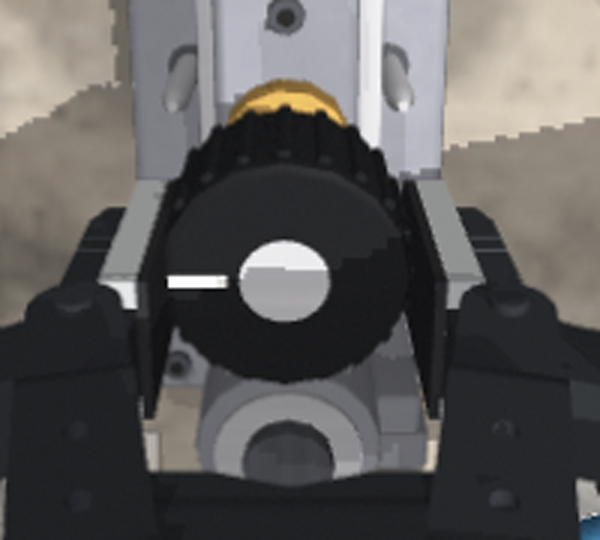

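Emit:
arm_command:
  motion:
    - [0.3,[0,0,0],[0,0,1]]
    - [0.3,[0,0,0],[0,0,1]]
    - [0.3,[0,0,0],[0,0,1]]
    - [0.3,[0,0,0.003],[0,0,1]]
    - [0.3,[0,0,0.003],[0,0,1]]
    - [0.3,[0,0,0.004],[0,0,1]]
    - [0.3,[0,0,0.003],[0,0,1]]
    - [0.3,[0,0,0.003],[0,0,1]]
    - [0.3,[0,0,0.004],[0,0,1]]
    - [0.3,[0,0,0.003],[0,0,1]]

```text
time: 47.45
ee_pos: [0.4719, 0.1207, 0.1386]
tcp_rot: [-180.0, 0.1, -147.6]
wrist_force: [6.3, 0.1, 1.5]
opening: 0.0387
```

```bash
python3 - <<'E'
from h import *
o=bot.get_obs(); print(o['time'],o['ee_pos'],o['tcp_rot'],o['wrist_force'],o['torque'],o['opening'],o['q'].round(1))
c,im=shot('wrist','w34')
cv2.imwrite('pics/w34z.png',cv2.resize(im[180:360,220:420],None,fx=2,fy=2,interpolation=cv2.INTER_CUBIC))
E
```

```text
47.45 [0.47192265 0.12072647 0.13857191] [-1.79974102e+02  9.26589307e-02 -1.47608936e+02] [6.32071384 0.14235773 1.52924   ] [ 0.05597424 -1.17235025  0.01906769] 0.03874660620856898 [ 14.3  -4.6  -9.8  84.7   0.  -18. ]
```

View pics/w34z.png

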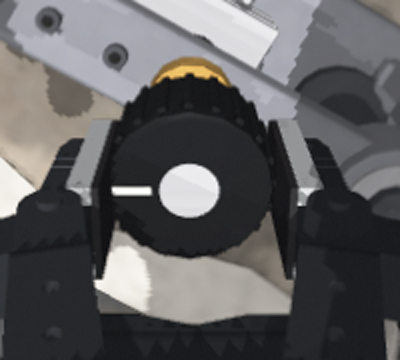

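Emit:
arm_command:
  motion:
    - [0.3,[0,0,0.003],[0,0,1]]
    - [0.3,[0,0,0.003],[0,0,1]]
    - [0.3,[0,0,0.004],[0,0,1]]
    - [0.3,[0,0,0.003],[0,0,1]]
    - [0.3,[0,0,0.003],[0,0,1]]
    - [0.3,[0,0,0.004],[0,0,1]]
    - [0.3,[0,0,0.003],[0,0,1]]
    - [0.3,[0,0,0.003],[0,0,1]]
    - [0.3,[0,0,0.004],[0,0,1]]
    - [0.3,[0,0,0.003],[0,0,1]]
    - [0.3,[0,0,0.003],[0,0,1]]
    - [0.3,[0,0,0.004],[0,0,1]]

```text
time: 49.0
ee_pos: [0.4725, 0.1204, 0.1362]
tcp_rot: [179.9, 0.1, 140.4]
wrist_force: [8.7, -3.6, -0.2]
opening: 0.0386
```

Emit:
arm_command:
  motion:
    - [0.3,[0,0,0.003],[0,0,1]]
    - [0.3,[0,0,0.003],[0,0,1]]
    - [0.3,[0,0,0.004],[0,0,1]]
    - [0.3,[0,0,0.003],[0,0,1]]
    - [0.3,[0,0,0.003],[0,0,1]]
    - [0.3,[0,0,0.004],[0,0,1]]
    - [0.3,[0,0,0.003],[0,0,1]]
    - [0.3,[0,0,0.003],[0,0,1]]
    - [0.3,[0,0,0.004],[0,0,1]]
    - [0.3,[0,0,0.003],[0,0,1]]
    - [0.3,[0,0,0.003],[0,0,1]]
    - [0.3,[0,0,0.004],[0,0,1]]

```text
time: 50.5
ee_pos: [0.4725, 0.1194, 0.1338]
tcp_rot: [179.8, 0.1, 68.3]
wrist_force: [8.0, -7.2, 1.6]
opening: 0.0388
```

Emit:
arm_command:
  motion:
    - [0.3,[0,0,0.003],[0,0,1]]
    - [0.3,[0,0,0.003],[0,0,1]]
    - [0.3,[0,0,0.004],[0,0,1]]
    - [0.3,[0,0,0.003],[0,0,1]]
    - [0.3,[0,0,0.003],[0,0,1]]
    - [0.3,[0,0,0.004],[0,0,1]]
    - [0.3,[0,0,0],[0,0,0]]

```text
time: 51.38
ee_pos: [0.4718, 0.119, 0.1326]
tcp_rot: [179.8, 0.0, 32.4]
wrist_force: [3.6, -8.7, 4.0]
opening: 0.0385
```

```bash
python3 - <<'E'
from h import *
o=bot.get_obs(); print(o['time'],o['ee_pos'],o['tcp_rot'],o['wrist_force'],o['torque'],o['opening'],o['q'].round(1))
c,im=shot('wrist','w35')
cv2.imwrite('pics/w35y.png',cv2.resize(im[10:330,220:420],None,fx=1.8,fy=1.8,interpolation=cv2.INTER_CUBIC))
E
```

```text
51.375 [0.47184949 0.11904208 0.13262236] [1.79773766e+02 2.65208055e-02 3.24396197e+01] [ 3.56546026 -8.747261    3.96924301] [-2.43009415 -1.28455565 -0.08247027] 0.038474091152054454 [ 14.3  -4.6 -10.4  84.1  -0.2 161.9]
```

View pics/w35y.png

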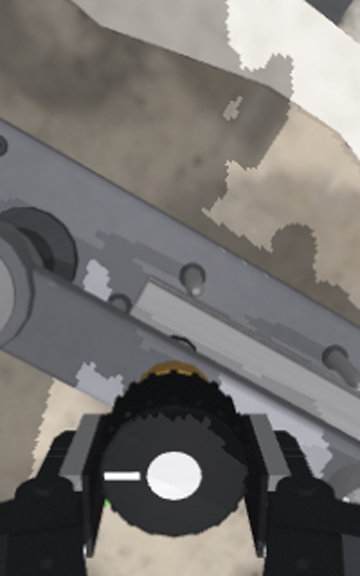

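Emit:
arm_command:
  motion:
    - [0.7,[0,0,0],[0,0,0]]
    - [0.7,[0,0,0],[0,0,0]]
    - [0.7,[0,0,0],[0,0,-1]]
    - [0.7,[0,0,0],[0,0,-1]]
    - [0.7,[0,0,0],[0,0,-1]]
    - [0.7,[0,0,0],[0,0,-1]]
    - [0.7,[0,0,0],[0,0,-1]]
    - [0.7,[0,0,0],[0,0,-1]]
    - [0.7,[0,0,0],[0,0,-1]]
    - [0.7,[0,0,0],[0,0,-1]]
    - [0.7,[0,0,0],[0,0,-1]]
    - [0.7,[0,0,0],[0,0,-1]]

```text
time: 52.92
ee_pos: [0.4707, 0.1208, 0.1319]
tcp_rot: [-179.9, -0.0, 92.8]
wrist_force: [-0.2, 0.2, -0.8]
opening: 0.0596
```

Emit:
arm_command:
  motion:
    - [0.7,[0,0,0],[0,0,-1]]
    - [0.7,[0,0,0],[0,0,-1]]
    - [0.7,[0,0,0],[0,0,-1]]
    - [0.7,[0,0,0],[0,0,-1]]
    - [0.7,[0,0,0],[0,0,-1]]
    - [0.7,[0,0,0],[0,0,-1]]
    - [0.7,[0,0,0],[0,0,-1]]
    - [0.7,[0,0,0],[0,0,-1]]
    - [0.7,[0,0,0],[0,0,-1]]
    - [0.7,[0,0,0],[0,0,-1]]
    - [0.7,[0,0,0],[0,0,-1]]
    - [0.7,[0,0,0],[0,0,-1]]

```text
time: 54.42
ee_pos: [0.4707, 0.1208, 0.1319]
tcp_rot: [-180.0, -0.1, 164.8]
wrist_force: [-0.8, 0.3, 0.9]
opening: 0.06
```

Emit:
arm_command:
  motion:
    - [0.7,[0,0,0],[0,0,-1]]
    - [0.7,[0,0,0],[0,0,-1]]
    - [0.7,[0,0,0],[0,0,-1]]
    - [0.7,[0,0,0],[0,0,-1]]
    - [0.7,[0,0,0],[0,0,-1]]
    - [0.7,[0,0,0],[0,0,-1]]
    - [0.7,[0,0,0],[0,0,-1]]
    - [0.7,[0,0,0],[0,0,-1]]
    - [0.7,[0,0,0],[0,0,-1]]
    - [0.7,[0,0,0],[0,0,0]]
    - [0.7,[0,0,0],[0,0,0]]

```text
time: 55.8
ee_pos: [0.471, 0.1207, 0.132]
tcp_rot: [180.0, -0.0, -141.5]
wrist_force: [-0.1, 0.1, 0.0]
opening: 0.0598
```

```bash
python3 - <<'E'
from h import *
o=bot.get_obs(); print(o['time'],o['ee_pos'],o['tcp_rot'],o['wrist_force'],o['torque'],o['opening'],o['q'].round(1))
c,im=shot('wrist','w36')
cv2.imwrite('pics/w36y.png',cv2.resize(im[10:330,220:420],None,fx=1.8,fy=1.8,interpolation=cv2.INTER_CUBIC))
E
```

```text
55.8 [0.47097121 0.12067616 0.13202146] [ 1.79977118e+02 -1.82709593e-02 -1.41525627e+02] [-0.12961195  0.12252813  0.00308168] [-0.03325799 -0.04713077 -0.02022977] 0.05980780019462612 [ 14.4  -4.6 -10.5  84.1   0.  -24.1]
```

View pics/w36y.png

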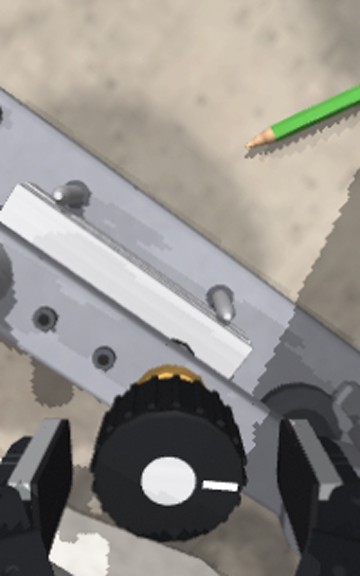

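Emit:
arm_command:
  motion:
    - [0.5,[-0.007,-0.018,0],[0,0,0]]
    - [0.3,[0,0,0],[0,0,0]]
    - [0.3,[0,0,0],[0,0,0]]
    - [0.3,[0,0,0],[0,0,0]]

```text
time: 56.35
ee_pos: [0.4724, 0.1199, 0.1324]
tcp_rot: [-180.0, 0.0, -141.4]
wrist_force: [1.0, -1.3, 3.0]
opening: 0.0386
```

Emit:
arm_command:
  motion:
    - [0.3,[0,0,0],[0,0,1]]
    - [0.3,[0,0,0],[0,0,1]]
    - [0.3,[0,0,0.003],[0,0,1]]
    - [0.3,[0,0,0.003],[0,0,1]]
    - [0.3,[0,0,0.003],[0,0,1]]
    - [0.3,[0,0,0.004],[0,0,1]]
    - [0.3,[0,0,0.003],[0,0,1]]
    - [0.3,[0,0,0.003],[0,0,1]]
    - [0.3,[0,0,0.004],[0,0,1]]
    - [0.3,[0,0,0.003],[0,0,1]]
    - [0.3,[0,0,0.003],[0,0,1]]
    - [0.3,[0,0,0.004],[0,0,1]]

```text
time: 57.85
ee_pos: [0.4723, 0.1199, 0.1301]
tcp_rot: [-180.0, 0.0, 146.4]
wrist_force: [1.4, -1.9, 2.1]
opening: 0.0387
```

```bash
python3 - <<'E'
from h import *
o=bot.get_obs(); print(o['time'],o['ee_pos'],o['tcp_rot'],o['wrist_force'],o['torque'],o['opening'],o['q'].round(1))
c,im=shot('wrist','w37')
cv2.imwrite('pics/w37y.png',cv2.resize(im[10:330,220:420],None,fx=1.8,fy=1.8,interpolation=cv2.INTER_CUBIC))
E
```

```text
57.85 [0.47231463 0.11987948 0.13010614] [-1.79997535e+02  2.15244520e-02  1.46386281e+02] [ 1.39162541 -1.87290288  2.05402341] [-0.29040255 -0.27010537  0.05388601] 0.03868832374335252 [ 14.3  -4.4 -10.6  83.9  -0.   47.9]
```

View pics/w37y.png

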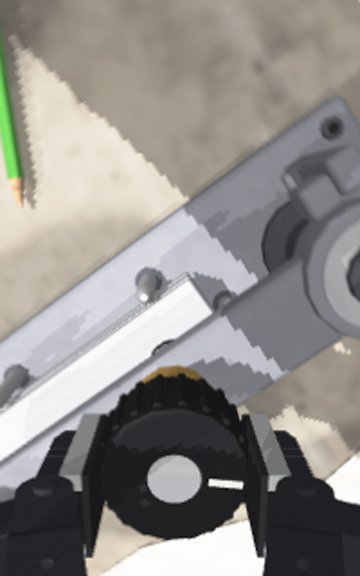

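Emit:
arm_command:
  motion:
    - [0.3,[0,0,0.003],[0,0,1]]
    - [0.3,[0,0,0.003],[0,0,1]]
    - [0.3,[0,0,0.004],[0,0,1]]
    - [0.3,[0,0,0.003],[0,0,1]]
    - [0.3,[0,0,0.003],[0,0,1]]
    - [0.3,[0,0,0.004],[0,0,1]]
    - [0.3,[0,0,0.003],[0,0,1]]
    - [0.3,[0,0,0.003],[0,0,1]]
    - [0.3,[0,0,0.004],[0,0,1]]

```text
time: 59.02
ee_pos: [0.4724, 0.1198, 0.1284]
tcp_rot: [180.0, 0.0, 92.5]
wrist_force: [1.8, -2.5, 1.8]
opening: 0.0384
```

Emit:
arm_command:
  motion:
    - [0.3,[0,0,0.003],[0,0,1]]
    - [0.3,[0,0,0.003],[0,0,1]]
    - [0.3,[0,0,0.004],[0,0,1]]
    - [0.3,[0,0,0.003],[0,0,1]]
    - [0.3,[0,0,0.003],[0,0,1]]
    - [0.3,[0,0,0.004],[0,0,1]]
    - [0.3,[0,0,0.003],[0,0,1]]
    - [0.3,[0,0,0.003],[0,0,1]]
    - [0.3,[0,0,0.004],[0,0,1]]
    - [0.3,[0,0,0],[0,0,0]]

```text
time: 60.28
ee_pos: [0.4723, 0.1197, 0.1266]
tcp_rot: [180.0, 0.0, 38.7]
wrist_force: [2.2, -2.4, 1.5]
opening: 0.0389
```

```bash
python3 - <<'E'
from h import *
o=bot.get_obs(); print(o['time'],o['ee_pos'],o['tcp_rot'],o['wrist_force'],o['torque'],o['opening'],o['q'].round(1))
c,im=shot('wrist','w38')
cv2.imwrite('pics/w38y.png',cv2.resize(im[10:330,220:420],None,fx=1.8,fy=1.8,interpolation=cv2.INTER_CUBIC))
E
```

```text
60.275 [0.47230673 0.11972171 0.12663221] [1.79960120e+02 3.59711119e-03 3.86873548e+01] [ 2.20616876 -2.36140964  1.51662406] [-0.74608291 -0.40449447 -0.02151298] 0.038884107038095486 [ 14.2  -4.4 -10.9  83.5  -0.  155.6]
```

View pics/w38y.png

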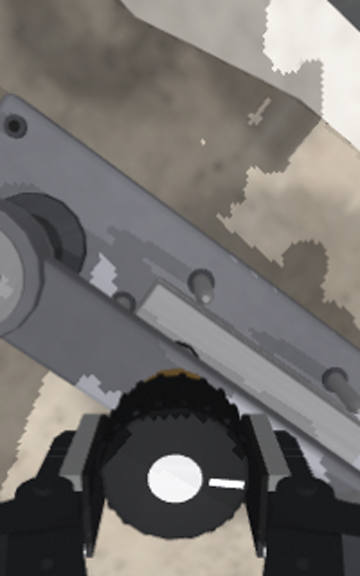

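Emit:
arm_command:
  motion:
    - [0.7,[0,0,0],[0,0,0]]
    - [0.7,[0,0,0],[0,0,0]]
    - [0.7,[0,0,0],[0,0,0]]
    - [0.7,[0,0,-0.7],[0,0,-1]]
    - [0.7,[0,0,-0.8],[0,0,-1]]
    - [0.7,[0,0,0],[0,0,-1]]
    - [0.4,[0,0,0],[0,0,-1]]
    - [0.2,[0,0,0],[0,0,-1]]
    - [0,[0,0,0],[0,0,-1]]
    - [0,[0,0,0],[0,0,-1]]
    - [0,[0,0,0],[0,0,-1]]
    - [0,[0,0,0],[0,0,-1]]

```text
time: 61.82
ee_pos: [0.4721, 0.1201, 0.2165]
tcp_rot: [-180.0, -0.0, 92.8]
wrist_force: [0.0, 0.0, -0.5]
opening: 0.0002
```

Emit:
arm_command:
  motion:
    - [0,[0,0,0],[0,0,0]]
    - [0,[0,0,0],[0,0,0]]

```text
time: 62.08
ee_pos: [0.4721, 0.12, 0.2166]
tcp_rot: [-180.0, -0.0, 92.5]
wrist_force: [0.2, 0.1, 0.0]
opening: -0.0
```

```bash
python3 - <<'E'
from h import *
import pickle
o=bot.get_obs(); print(o['time'],o['ee_pos'],o['tcp_rot'],o['wrist_force'],o['torque'],o['opening'],o['q'].round(1))
c,im=shot('wrist','w39'); pickle.dump((c,o),open('w39.pkl','wb'))
plan([475.9,42,200],92.7,3)
E
```

```text
62.075 [0.47210067 0.12003365 0.21656172] [-1.79993705e+02 -3.46493701e-03  9.24754997e+01] [0.19573276 0.13578066 0.04081739] [-0.01268378  0.02693776  0.02059168] -6.0004979244526985e-06 [ 14.3  -3.9  -0.5  93.4   0.  101.8]
from [472.1 120.  216.6] 92.49 delta [  3.8 -78.  -16.6] 0.21
[-0.434, 0.002, 0.092] -0.034
[-0.434, 0.0, 0.092] 0
[-0.434, 0.0, 0.092] 0
```

View pics/w39.png

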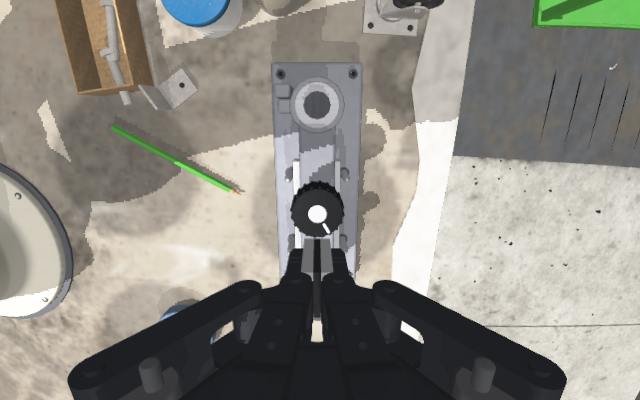

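```bash
python3 - <<'E'
from h import *
import pickle
c,o=pickle.load(open('w39.pkl','rb')); im=cv2.imread('pics/w39.png')
cv2.imwrite('pics/w39z.png',cv2.resize(im[60:280,240:400],None,fx=3.5,fy=2.7*3.5/2.7*1.0 if False else 2.7,interpolation=cv2.INTER_CUBIC))
a,b,h=px2z(c,[(317.5,214)],.146)[0]*1000,px2z(c,[(328.5,233.5)],.146)[0]*1000,px2z(c,[(317,104)],.106)[0]*1000
print(a,b,h,np.degrees(np.arctan2(*(b-a)[:2][::-1])),'leaf',np.degrees(np.arctan2(*(a-h)[:2][::-1])),np.hypot(*(a-h)[:2]))
E
```

```text
[472.8402994  118.51204313 146.        ] [482.2102216  102.65593111 146.        ] [468.92806642 200.78210091 106.        ] -59.41969789173154 leaf -87.27743349427938 82.36302553206085
```

View pics/w39z.png

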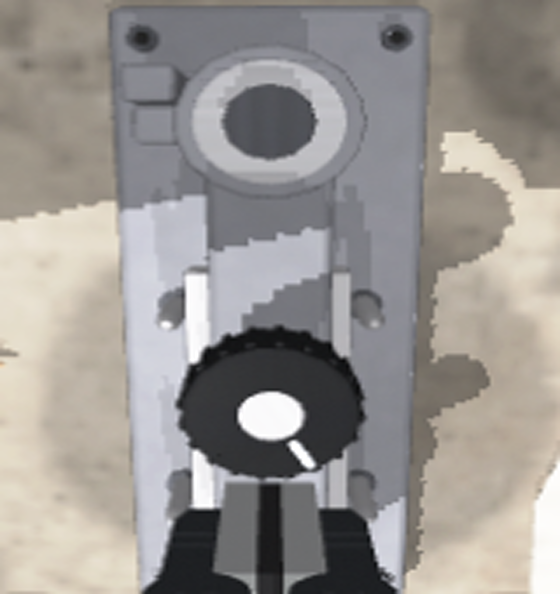

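Emit:
arm_command:
  motion:
    - [0,[-0.44,0,0.1],[0,0,-0.03]]
    - [0,[-0.45,0.002,0.2],[0,0,0]]
    - [0,[-0.44,0,0.3],[0,0,0]]
    - [0,[0,0,0.2],[0,0,0]]
    - [0,[0,0,0],[0,0,0]]
    - [0,[0,0,0],[0,0,0]]
    - [0,[0,0,0],[0,0,0]]

```text
time: 63.0
ee_pos: [0.4763, 0.0409, 0.1692]
tcp_rot: [179.9, -0.0, 92.8]
wrist_force: [0.4, 0.3, 0.0]
opening: -0.0003
```

```bash
python3 - <<'E'
from h import *
o=bot.get_obs(); print(o['time'],o['ee_pos'],o['tcp_rot'],o['wrist_force'])
c,im=shot('wrist','w40')
s,im=shot('scene','s40')
cv2.imwrite('pics/s40z.png',cv2.resize(im[110:250,240:380],None,fx=4,fy=4,interpolation=cv2.INTER_CUBIC))
E
```

```text
63.0 [0.47632689 0.04085983 0.16923948] [ 1.79943053e+02 -5.10562389e-03  9.28156585e+01] [0.42139046 0.27301288 0.00291617]
```

View pics/w40.png

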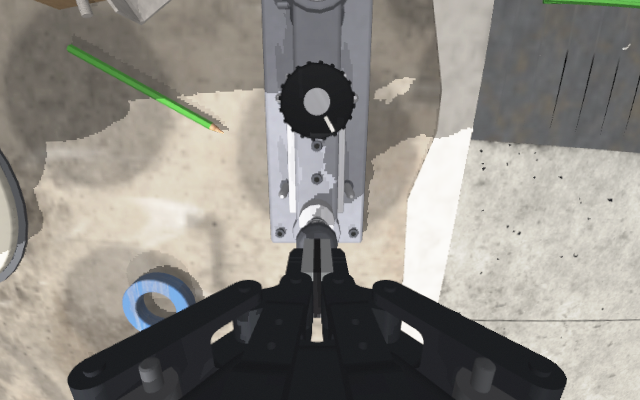

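View pics/s40z.png

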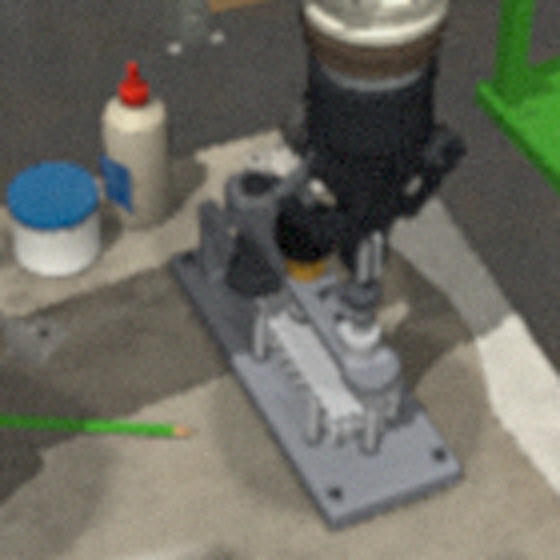

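Emit:
arm_command:
  motion:
    - [0,[0,0,0.15],[0,0,0]]
    - [0,[0,0,0.12],[0,0,0]]
    - [0,[0,0,0.06],[0,0,0]]
    - [0,[0,0,0],[0,0,0]]

```text
time: 63.6
ee_pos: [0.4762, 0.0404, 0.149]
tcp_rot: [180.0, -0.0, 92.8]
wrist_force: [-0.2, 0.6, 5.4]
opening: 0.0004
```

Emit:
arm_command:
  motion:
    - [0,[0,0,0.05],[0,0,0]]
    - [0,[0,0,0.03],[0,0,0]]
    - [0,[0,0,0],[0,0,0]]

```text
time: 63.98
ee_pos: [0.4763, 0.0404, 0.1447]
tcp_rot: [179.9, -0.0, 92.8]
wrist_force: [0.1, 1.0, 7.3]
opening: -0.0004
```

Emit:
arm_command:
  motion:
    - [0,[0,0,0.04],[0,0,0]]
    - [0,[0,0,0.03],[0,0,0]]
    - [0,[0,0,0],[0,0,0]]

```text
time: 64.35
ee_pos: [0.4764, 0.0404, 0.1408]
tcp_rot: [179.9, -0.0, 92.8]
wrist_force: [-0.1, 1.5, 9.5]
opening: 0.0001
```

Emit:
arm_command:
  motion:
    - [0,[0,0,0.03],[0,0,0]]
    - [0,[0,0,0.03],[0,0,0]]
    - [0,[0,0,0],[0,0,0]]

```text
time: 64.72
ee_pos: [0.4767, 0.0404, 0.1387]
tcp_rot: [179.8, -0.0, 92.8]
wrist_force: [-3.2, 1.1, 19.2]
opening: 0.0
```

Emit:
arm_command:
  motion:
    - [0,[0,0,0.01],[0,0,0]]
    - [0,[0,0,0],[0,0,0]]
    - [0,[0,0,0],[0,0,0]]

```text
time: 65.1
ee_pos: [0.4768, 0.0404, 0.1386]
tcp_rot: [179.8, -0.0, 92.8]
wrist_force: [-3.8, -0.1, 22.7]
opening: -0.0003
```

Emit:
arm_command:
  motion:
    - [0,[0,0,-0.1],[0,0,0]]
    - [0,[0,0,-0.2],[0,0,0]]
    - [0,[0,0,-0.3],[0,0,0]]
    - [0,[0,0,-0.8],[0,0,0]]
    - [0,[-0.5,0,-0.8],[0,0,0]]
    - [0,[-0.8,0,0],[0,0,0]]
    - [0,[-0.5,0,0],[0,0,0]]
    - [0,[0,0,0],[0,0,0]]
    - [0,[0,0,0],[0,0,0]]

```text
time: 66.22
ee_pos: [0.4811, -0.0673, 0.2677]
tcp_rot: [-180.0, -0.0, 92.7]
wrist_force: [-0.2, -0.2, -0.2]
opening: 0.0
```

```bash
python3 - <<'E'
from h import *
o=bot.get_obs(); print(o['time'],o['ee_pos'],o['tcp_rot'],o['wrist_force'])
c,im=shot('wrist','w41')
cv2.imwrite('pics/w41z.png',cv2.resize(im[0:240,230:400],None,fx=2.5,fy=2.5,interpolation=cv2.INTER_CUBIC))
s,im=shot('scene','s41')
cv2.imwrite('pics/s41z.png',cv2.resize(im[110:250,240:380],None,fx=4,fy=4,interpolation=cv2.INTER_CUBIC))
E
```

```text
66.225 [ 0.48109606 -0.06734532  0.26768509] [-1.79970826e+02 -1.51893338e-02  9.27499822e+01] [-0.23843172 -0.16499234 -0.17556831]
```

View pics/w41z.png

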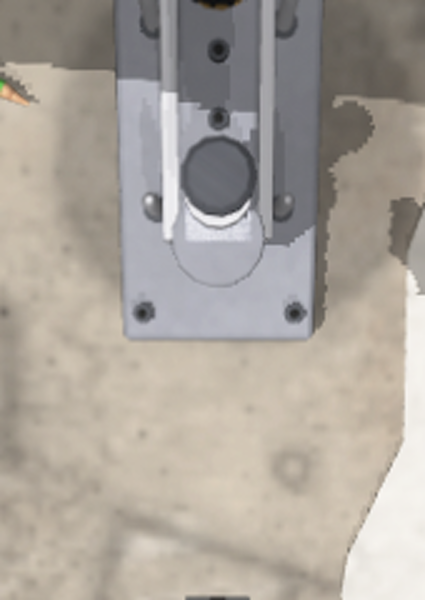

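View pics/s41z.png

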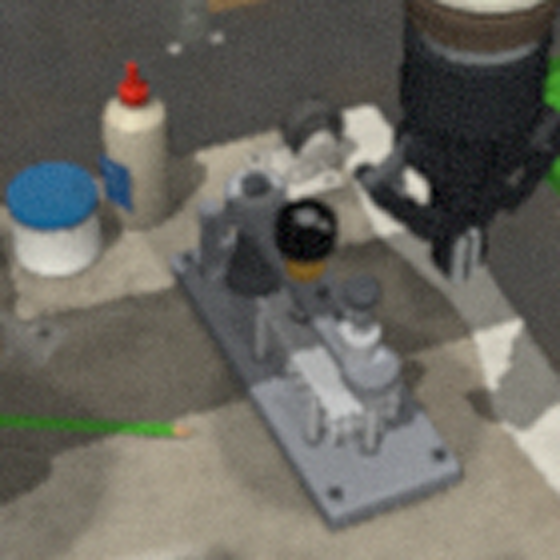

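```bash
python3 -c "
from workcell import bot
print(bot.get_obs()['time']); print(bot.job_done())"
```

```text
66.325
the job is handed in; nothing more can be done
None
```

I stacked all four blanks in the pin nest, swung the leaf to its stop, clamped the stack half a turn past touch, and pressed the punch to its stop and let it spring back. The job was handed in at 66.3 s. It reports no verdict, and I could not read the joint values directly, so the checks below are from the cameras and the wrist force.

- **Stack:** with the leaf still aside, the top blank measured (473.2, 86.7) mm against the nest at (473.9, 85.0) mm, 92.9° against 92.7°. All four went down between the pins.
- **Leaf:** it was driven against its stop. While I backed the screw off to find its zero, the leaf swung out about 7°, so I pushed it back before tightening. With the clamp done it measured −87.3°, in line with the jig.
- **Clamp:** the knob turned 420.4° from the screw's zero stop, against a target of 420° for four blanks. Its white mark ended at −59.4°; −57.8° was expected.
- **Punch:** the force rose from 5.4 to 9.5 N, then jumped to 19–23 N at the stop, and the last pictures show the head up again.
- **Disagreement:** the punch stop came at about 139 mm, not the 142 mm the nominal dimensions give. The force curve still fits a full 10 mm stroke.
- **Bystanders:** the castor, bottle and tin are still standing in the last scene picture. I did not re-measure where they stand.

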